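Change over the carrier tray gently, scan in by priority, hang up the reader

TASK

Change over the loading tray: stand the spent, empty carrier from it on the mat, and move every carrier with a coloured clip from the mat into the tray, standing along it with its label towards the tray's lug; walls are thin and tubes open, so squeeze with no more than 40 N a finger, keep the carriers upright and set them down softly. When that is done, take the label reader by its handle and read the labels in order of priority, red clip first, then yellow, then green, holding the reader still for a second or more, square and about 10 cm in front of each. Then hang the reader by its handle bar in both J-hooks of the bench stand; leave the tub, mouse and marker alone.

Things in the scene. Friction and masses are not known exactly. Their poses are not given: they have to be found in the camera images.
- carrier_red_center (a point): carrier with red clip (may be absent): upright ivory tube carrier, 32 mm thick (its x), 182 mm long (y), walls 78 mm high, four open tubes in it rise to 97 mm; 0.15 kg. Point: middle of thickness and length, 40 mm above the underside. Pick across the thickness near the middle, high on the walls. Bears 40 N from each finger and a contact of 30 N
- carrier_red_label (a point): centre of that carrier's bar-code label: white, 27 mm wide, 40 mm high, on the red clip that covers the carrier's -y end and folds over its top; 92 mm towards -y from the carrier's centre, 48 mm above its underside; same axes as the carrier, so the label looks along -y
- carrier_red: carrier with the red clip; origin in the middle of its thickness at the underside, 3.5 mm towards the label from the carrier's middle
- carrier_yellow_center (a point): carrier with yellow clip (may be absent): upright ivory tube carrier, 32 mm thick (its x), 182 mm long (y), walls 78 mm high, two open tubes in it rise to 97 mm; 0.15 kg. Point: middle of thickness and length, 40 mm above the underside. Pick across the thickness near the middle, high on the walls. Bears 40 N from each finger and a contact of 30 N
- carrier_yellow_label (a point): centre of that carrier's bar-code label: white, 27 mm wide, 40 mm high, on the yellow clip that covers the carrier's -y end and folds over its top; 92 mm towards -y from the carrier's centre, 48 mm above its underside; same axes as the carrier, so the label looks along -y
- carrier_yellow: carrier with the yellow clip; origin in the middle of its thickness at the underside, 3.5 mm towards the label from the carrier's middle
- carrier_green_center (a point): carrier with green clip (may be absent): upright ivory tube carrier, 32 mm thick (its x), 182 mm long (y), walls 78 mm high, four open tubes in it rise to 97 mm; 0.15 kg. Point: middle of thickness and length, 40 mm above the underside. Pick across the thickness near the middle, high on the walls. Bears 40 N from each finger and a contact of 30 N
- carrier_green_label (a point): centre of that carrier's bar-code label: white, 27 mm wide, 40 mm high, on the green clip that covers the carrier's -y end and folds over its top; 92 mm towards -y from the carrier's centre, 48 mm above its underside; same axes as the carrier, so the label looks along -y
- carrier_green: carrier with the green clip; origin in the middle of its thickness at the underside, 3.5 mm towards the label from the carrier's middle
- carrier_empty_center (a point): the empty carrier of the last run: like the others but without clip and tubes, 78 mm high, 0.11 kg; it stands in the tray along the tray's y at the start. Point: middle of thickness (x) and length (y), 40 mm above the underside. Bears 40 N from each finger and a contact of 30 N
- carrier_empty: the empty carrier; origin in the middle of its thickness at the underside
- tray: fixed ivory loading tray, rim 3 mm thick, 20 mm high; floor 4 mm above the worktop, clear from -100 to 100 mm in its x and -93 to 106 mm in its y (middle: y = 6.5 mm). A flat lug 50 mm wide sticks out 14 mm at the -y side. Carriers stand along its y, labels to the lug side; three fit with finger space, for example at x = -75, 0 and 75 mm
- mat: fixed blue-grey rubber mat, 300 (x) by 250 (y) by 3 mm, origin at its underside; the carriers wait on it along its y, labels towards its -y, near x = -100, 0 and 100 mm
- reader_bar (a point): middle of the label reader's handle bar, 79 mm above its underside. Pale grey and black reader, body 136 mm long (its x), 60 wide, 38 high, 0.24 kg, lying on its flat underside. The bar runs along x over the body, 16 mm wide (y), 14 mm high, free for 93 mm between two posts, with 34 mm free height under it. Grasp its middle from above across the 16 mm
- reader_window (a point): centre of the dark red window in the reader's front end, 71 mm ahead (+x) of the bar's middle, 59 mm below it; the beam leaves along the reader's +x. It reads a label 40 to 160 mm ahead if the beam meets it within 14 mm sideways and 20 mm up or down of its centre, square within 0.35 rad, and the reader is held still for 0.8 s
- hook_throat (a point): where the bar's middle rests, 161 mm above the worktop, midway between two J-hooks of 8 mm rod 60 mm apart in the stand's y, which stick out to the stand's -x. The bar lies along y across both. Tips (23 mm to -x) and shoulders behind rise 9 mm above this point, rod undersides lie 15 mm below. Come from -x with the bar's middle 23 mm above it, the hooks between bar and body, then lower
- stand: the fixed steel bench stand: origin under its post, base plate 110 by 130 mm, post and cross piece 172 mm high; the hooks point to its -x and the throats lie 80 mm from the post's axis
- reader: the label reader; origin in the middle of its underside, x towards the window, z up
- tub: clear open tub with yellow caps, 160 mm wide, left of the mat; leave alone
- mouse: black computer mouse beyond the tray; leave alone
- pen: black marker beyond the stand's left; leave alone

How it is judged:
On the way, in this order (a step that is already met when the one before it is completed fails the run):
1. all labelled carriers stand in the tray and the empty one on the mat, released (x of carrier_red_center in the frame of tray between -0.088 and 0.088 m and y of carrier_red_center in the frame of tray between -0.006 and 0.019 m and height (world z) of each of carrier_red_center, carrier_yellow_center, carrier_green_center below 0.049 m and angle between each of carrier_red_center, carrier_yellow_center, carrier_green_center, carrier_empty_center's own z axis and vertical below 0.08 rad and angle between the y axis of each of carrier_red_center, carrier_yellow_center, carrier_green_center and the y axis of tray, either way round below 0.15 rad and y of each of carrier_red_label, carrier_yellow_label, carrier_green_label in the frame of tray below -0.06 m and linear speed of each of carrier_red, carrier_yellow, carrier_green, carrier_empty below 0.02 m/s and x of carrier_yellow_center in the frame of tray between -0.088 and 0.088 m and y of carrier_yellow_center in the frame of tray between -0.006 and 0.019 m and x of carrier_green_center in the frame of tray between -0.088 and 0.088 m and y of carrier_green_center in the frame of tray between -0.006 and 0.019 m and x of carrier_empty_center in the frame of mat between -0.14 and 0.14 m and y of carrier_empty_center in the frame of mat between -0.06 and 0.06 m and height (world z) of carrier_empty_center below 0.048 m and contact force between the fingers and carrier_red below 0.1 N and contact force between the fingers and carrier_yellow below 0.1 N and contact force between the fingers and carrier_green below 0.1 N and contact force between the fingers and carrier_empty below 0.1 N), for 0.2 s.
2. the label of the red carrier is read with the reader held still (x of carrier_red_label in the frame of reader_window between 0.04 and 0.16 m and y of carrier_red_label in the frame of reader_window between -0.014 and 0.014 m and z of carrier_red_label in the frame of reader_window between -0.02 and 0.02 m and angle between the x axis of reader_window and the y axis of carrier_red_label, either way round below 0.35 rad and y of reader_window in the frame of carrier_red_label below -0.03 m), for 0.8 s.
3. the label of the yellow carrier is read with the reader held still (x of carrier_yellow_label in the frame of reader_window between 0.04 and 0.16 m and y of carrier_yellow_label in the frame of reader_window between -0.014 and 0.014 m and z of carrier_yellow_label in the frame of reader_window between -0.02 and 0.02 m and angle between the x axis of reader_window and the y axis of carrier_yellow_label, either way round below 0.35 rad and y of reader_window in the frame of carrier_yellow_label below -0.03 m), for 0.8 s.
4. the label of the green carrier is read with the reader held still (x of carrier_green_label in the frame of reader_window between 0.04 and 0.16 m and y of carrier_green_label in the frame of reader_window between -0.014 and 0.014 m and z of carrier_green_label in the frame of reader_window between -0.02 and 0.02 m and angle between the x axis of reader_window and the y axis of carrier_green_label, either way round below 0.35 rad and y of reader_window in the frame of carrier_green_label below -0.03 m), for 0.8 s.
At the end, for the whole second after the job is handed in: Clipped carriers stand at rest and upright on the tray floor, along it within 0.15 rad, labels to the lug; the empty one stands on the mat, its middle within 140 mm (x) and 60 mm (y) of the mat's; the reader hangs still, bar in both throats (12 mm across, 22 mm along), level within 0.25 rad (x of carrier_red_center in the frame of tray between -0.088 and 0.088 m and y of carrier_red_center in the frame of tray between -0.006 and 0.019 m and height (world z) of each of carrier_red_center, carrier_yellow_center, carrier_green_center below 0.049 m and angle between each of carrier_red_center, carrier_yellow_center, carrier_green_center, carrier_empty_center's own z axis and vertical below 0.08 rad and angle between the y axis of each of carrier_red_center, carrier_yellow_center, carrier_green_center and the y axis of tray, either way round below 0.15 rad and y of each of carrier_red_label, carrier_yellow_label, carrier_green_label in the frame of tray below -0.06 m and linear speed of each of carrier_red, carrier_yellow, carrier_green, carrier_empty below 0.02 m/s and x of carrier_yellow_center in the frame of tray between -0.088 and 0.088 m and y of carrier_yellow_center in the frame of tray between -0.006 and 0.019 m and x of carrier_green_center in the frame of tray between -0.088 and 0.088 m and y of carrier_green_center in the frame of tray between -0.006 and 0.019 m and x of carrier_empty_center in the frame of mat between -0.14 and 0.14 m and y of carrier_empty_center in the frame of mat between -0.06 and 0.06 m and height (world z) of carrier_empty_center below 0.048 m and x of reader_bar in the frame of hook_throat between -0.012 and 0.012 m and y of reader_bar in the frame of hook_throat between -0.022 and 0.022 m and z of reader_bar in the frame of hook_throat between -0.006 and 0.008 m and angle between reader_bar's own z axis and vertical below 0.25 rad and angle between the x axis of reader_bar and the y axis of hook_throat, either way round below 0.25 rad and contact force between reader and stand above 0.5 N and linear speed of reader below 0.03 m/s); the robot touches nothing.
It fails at once if a carrier is squeezed with more than 40 N a finger (contact force between the fingers and carrier_red above 80 N or contact force between the fingers and carrier_yellow above 80 N or contact force between the fingers and carrier_green above 80 N or contact force between the fingers and carrier_empty above 80 N).
It fails at once if a carrier is set down or knocked with more than 30 N (contact force between any of carrier_red, carrier_yellow, carrier_green, carrier_empty and tray above 30 N or contact force between any of carrier_red, carrier_yellow, carrier_green, carrier_empty and mat above 30 N).
It fails at once if a carrier is tipped by more than 0.5 rad (angle between any of carrier_red_center, carrier_yellow_center, carrier_green_center's own z axis and vertical above 0.5 rad).
It fails at once if the tub, mouse or marker is pushed away by more than 40 mm (distance of any of tub, mouse, pen from where it was at the start of the episode above 0.04 m).
Of carrier_red, carrier_yellow, carrier_green only 2 to 3 are there at a start; the rules pass over those that are not, and their reading is None.
At some moment in a run one of reader may be knocked a few centimetres aside while the robot is not near it.
It also fails if it takes over 210 s, if anything falls off the work surface, if the arm or the gripper's body presses on something with over 40 N, if the wrist force passes 120 N, or if a joint passes its speed limit or range.

ROBOT

A 6-joint arm with a two-finger parallel gripper is mounted at the origin on a cart in front of the work surface, level with it; the furniture and walls round the work are solid. World frame = base frame: x ahead of the robot, y to its left, z up, the work surface at z = 0. Lengths are in m, angles in rad, forces in N, time in s.
With the tool pointing down it reaches from about 0.35 to 0.975 m from the base axis. Payload 4.9 kg.
Tool frame: the origin (TCP) lies midway between the tips of the shut fingers; the grasp point (between the pads) lies 19 mm behind it; z points along the fingers, y is the direction in which the jaws open and shut (so a half turn about z gives the same grasp; the last joint's range is limited). The gripper opens to 85 mm and grips with 20 to 120 N. Pads are 22 mm wide; open, the fingers measure 114 mm over their backs; the gripper's body (76 mm by 85 mm) begins 54 mm behind the grasp point. The pads swing forward as they close: fully open they stand 13 mm farther back than shut.
Start: joints at [1.197, 0.053, 1.613, -0, 1.476, -0.119], TCP at [0.158, 0.605, 0.231] pointing down, gripper open.
Joint ranges: [-3.01, 3.01], [-1.01, 2.22], [0.06, 2.58], [-1.02, 4.17], [0.09, 2.62], [-3.14, 3.14]. Speed limits (rad/s): [2.57, 2.57, 3.14, 3.14, 3.14, 3.14].

INTERFACE

Orientations are given as a rotation vector (axis times angle).
In Python, from station import ctrl gives the robot as it stands.
- The arm moves only by the tool play_rows, never from a script. Its argument "motion" is a list that holds one entry, the list of rows, each a list of 7 numbers: the closure, from -1 (fully open) to 1 (shut), then the shift along the tool's x, y, z in cm, then the turn, a rotation vector about the tool's x, y, z in degrees. A call has 1 to 20 rows; each row is the pose to reach, as a shift and turn from the pose measured when the call began, along the tool's axes at that moment; what a row does not reach only later rows make up. A row lasts 1/8 s, in which the tool goes at most 62.5 mm and 10.7 degrees, less where a joint would pass 70% of its speed; a pose out of reach is approached as far as the arm can. A call with a gripper value outside its range is refused whole. The fingers move at their own pace and stop on an object; "newtons" is the grip in N (left out, the last holds). Time passes only in rows, so rows that repeat a pose let the fingers close. It gives the time, the measured TCP pose, the force and the opening at its end, in the units of the state.
- ctrl.get_obs(): the state, without advancing time (a new reading comes with each control period).
- ctrl.get_image(name): name is "side" or "top"; returns a dict with "color" (400x640x3 uint8, red, green, blue), "mtx" (3x3 intrinsics, pixels), "T" (4x4, takes a point from camera to world coordinates). Camera axes: x right, y up, looking along -z (the intrinsics and any distortion apply to the point x, -y, -z); pixel columns grow to the right and rows downward; lengths in m; the calibration is good to about 2 mm. A picture is of the moment at which its call begins. There is no depth.
- ctrl.finish_job(): hands the job in, once; it reports no verdict.
The state is a dict: "t": time; "q": joint angles; "dq": joint speeds; "effort": joint torques, N m; "tool_pos": TCP position; "tool_rot": TCP orientation; "contact_force": force on the tool from outside, world axes, zero at the start; "wrist_torque": the same for the moment, N m; "opening": finger opening in m.
Only numpy, scipy, OpenCV 4.12 (cv2) and the standard library are available. Lean on these libraries where they do the work, as an engineer would, in place of code of your own. Each camera call takes 0.05 s, during which the arm holds its last target.

## Working session

There is one attempt and no reset: what is moved stays moved. The work goes in short steps, Python scripts to look and compute and a tool call to move; the robot and the scene stay as the last step left them, time stands still between calls to the robot, and variables do not carry over. Pictures are saved under pics/ and viewed, and the job is handed in when it is done.

Besides the shell and the picture viewer there is one more tool, called as name([rows], argument=value, ...), one row to a line, values as JSON. play_rows: Moves the arm, as the interface text tells. Its arguments: {"type":"object","properties":{"motion":{"type":"array"},"newtons":{"type":"number"}},"required":["motion"]}

```bash
ls; mkdir -p pics
python3 - <<'E'
from station import ctrl
import cv2
o=ctrl.get_obs(); print(o)
for n in("side","top"):
    d=ctrl.get_image(n); cv2.imwrite(f"pics/{n}0.png",d["color"][:,:,::-1]); print(n,d["mtx"],d["T"],[k for k in d])
E
```

```text
pics
{'t': 0.0, 'q': array([ 1.19700449e+00,  5.33732028e-02,  1.61429595e+00,  2.73841482e-05,
        1.47600673e+00, -1.18976408e-01]), 'dq': array([ 0.00052938,  0.00188499, -0.0008899 , -0.00132109, -0.00244095,
        0.00065127]), 'effort': array([ 1.46993556e-03, -3.93685162e+01, -3.70172954e+01, -7.29722296e-05,
        7.12074587e-03,  2.09913895e-05]), 'tool_pos': array([0.15728981, 0.60423843, 0.23005173]), 'tool_rot': array([-0.39911708, -3.11559652,  0.00316253]), 'contact_force': array([-0.09391532,  0.16978286, -0.86944464]), 'wrist_torque': array([-0.02769181,  0.04277951,  0.03928341]), 'opening': 0.08524572618958953}
side [[431.13389085   0.         316.15604369]
 [  0.         431.13389085 196.49892712]
 [  0.           0.           1.        ]] [[ 9.39432893e-01  2.30978658e-01 -2.53208806e-01  1.53510524e-01]
 [-3.42731959e-01  6.34842248e-01 -6.92466695e-01 -9.14044748e-01]
 [ 8.02619702e-04  7.37308741e-01  6.75555458e-01  1.10573671e+00]
 [ 0.00000000e+00  0.00000000e+00  0.00000000e+00  1.00000000e+00]] ['color', 'mtx', 'T']
top [[409.02534196   0.         326.00150237]
 [  0.         409.02534196 201.79390624]
 [  0.           0.           1.        ]] [[-1.50007506e-03  9.79105420e-01 -2.03347795e-01  1.83619364e-01]
 [-9.99995348e-01 -9.28682895e-04  2.90531610e-03  9.85370745e-02]
 [ 2.65576512e-03  2.03351207e-01  9.79102259e-01  1.80555936e+00]
 [ 0.00000000e+00  0.00000000e+00  0.00000000e+00  1.00000000e+00]] ['color', 'mtx', 'T']
```

View pics/top0.png

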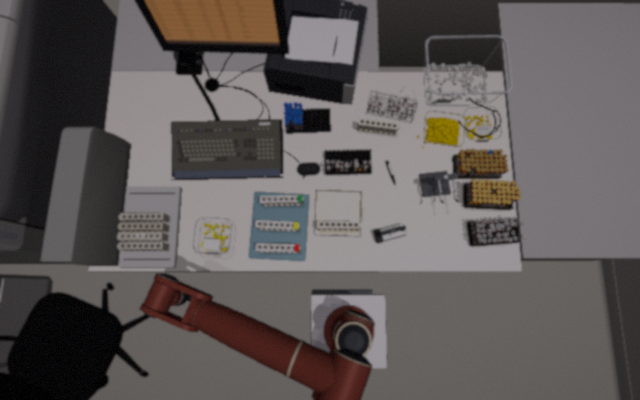

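View pics/side0.png

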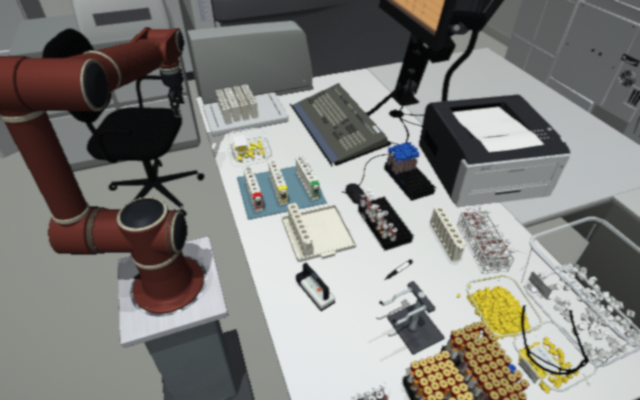

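Run:
```python
import cv2
a=cv2.imread("pics/top0.png")[160:270,230:470]; cv2.imwrite("pics/topz0.png",cv2.resize(a,(792,363),interpolation=cv2.INTER_CUBIC))
a=cv2.imread("pics/side0.png")[140:360,220:450]; cv2.imwrite("pics/sidez0.png",cv2.resize(a,(627,600),interpolation=cv2.INTER_CUBIC))
```

```text
(no output)
```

View pics/topz0.png

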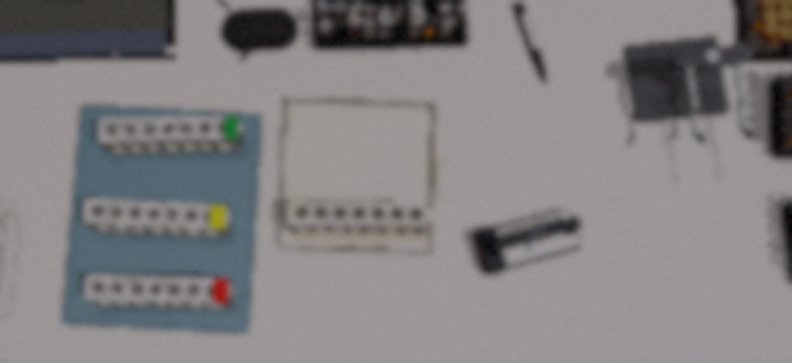

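View pics/sidez0.png

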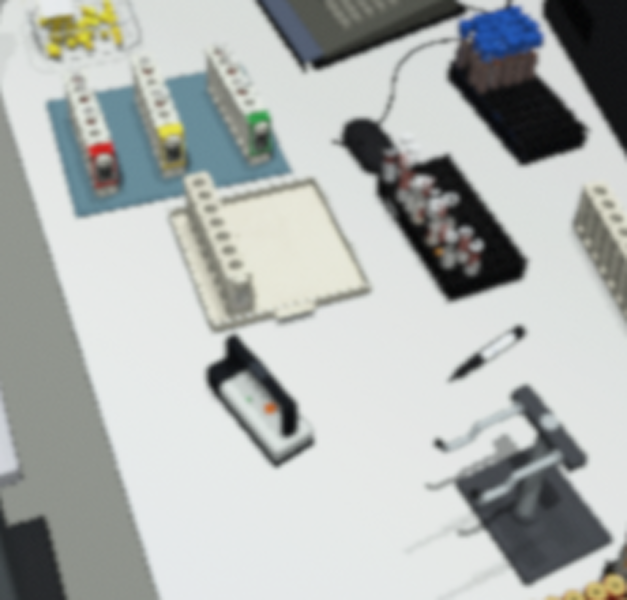

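```bash
cat > h.py <<'E'
import numpy as np, cv2
from station import ctrl
def cam(n):
    d=ctrl.get_image(n); return d
def ray(d,u,v):
    K=d["mtx"];p=np.array([(u-K[0,2])/K[0,0],-(v-K[1,2])/K[1,1],-1.0])
    r=d["T"][:3,:3]@p; return d["T"][:3,3],r/np.linalg.norm(r)
def onz(d,u,v,z):
    o,r=ray(d,u,v); return o+r*(z-o[2])/r[2]
def tri(d1,p1,d2,p2):
    o1,r1=ray(d1,*p1);o2,r2=ray(d2,*p2)
    A=np.stack([r1,-r2],1);s=np.linalg.lstsq(A,o2-o1,rcond=None)[0]
    a=o1+s[0]*r1;b=o2+s[1]*r2; return (a+b)/2,np.linalg.norm(a-b)
def proj(d,P):
    p=np.linalg.inv(d["T"])@np.append(P,1.0);K=d["mtx"]
    return K[0,0]*p[0]/-p[2]+K[0,2], -K[1,1]*p[1]/-p[2]+K[1,2]
def crop(d,x0,y0,x1,y1,s,name):
    a=d["color"][y0:y1,x0:x1,::-1]
    a=cv2.resize(a,None,fx=s,fy=s,interpolation=cv2.INTER_CUBIC)
    for x in range((x0+9)//10*10,x1,10):
        cv2.line(a,(int((x-x0+.5)*s),0),(int((x-x0+.5)*s),4),(0,0,255)); 
        if x%20==0: cv2.putText(a,str(x),(int((x-x0+.5)*s)-8,14),0,.35,(0,0,255))
    for y in range((y0+9)//10*10,y1,10):
        cv2.line(a,(0,int((y-y0+.5)*s)),(4,int((y-y0+.5)*s)),(0,0,255)); cv2.putText(a,str(y),(6,int((y-y0+.5)*s)+4),0,.35,(0,0,255))
    cv2.imwrite("pics/"+name+".png",a)
def hsv(d): return cv2.cvtColor(d["color"],cv2.COLOR_RGB2HSV)
E
python3 - <<'E'
from h import *
t=cam("top");s=cam("side")
crop(t,245,185,375,268,6,"t1"); crop(t,365,165,460,255,6,"t2"); crop(s,230,145,360,262,5,"s1"); crop(s,285,255,455,365,4.7,"s2")
for n,d in(("top",t),("side",s)):
    h=hsv(d);H,S,V=cv2.split(h)
    for c,m in(("red",((H<8)|(H>172))&(S>150)&(V>90)),("yel",(H>22)&(H<34)&(S>130)&(V>90)),("grn",(H>45)&(H<85)&(S>110)&(V>50)),("mat",(H>90)&(H<110)&(S>60)&(V>60))):
        m=m.astype(np.uint8); 
        x0,y0,x1,y1=(245,185,312,265) if n=="top" else (236,150,330,220)
        mm=np.zeros_like(m);mm[y0:y1,x0:x1]=m[y0:y1,x0:x1]
        k,l,st,ce=cv2.connectedComponentsWithStats(mm)
        i=1+np.argmax(st[1:,4]); print(n,c,st[i],ce[i].round(1), onz(d,*ce[i],.081).round(4))
E
```

```text
top red [295 245   4   6  21] [296.4 247.8] [0.3444 0.2181 0.081 ]
top yel [294 222   4   7  25] [295.5 225.4] [0.4395 0.2234 0.081 ]
top grn [298 195   4   7  22] [299.6 198.4] [0.557  0.2073 0.081 ]
top mat [ 250  193   58   67 1653] [279.4 227.8] [0.429  0.2916 0.081 ]
side red [253 193   8   4  24] [256.6 194.2] [0.3436 0.2195 0.081 ]
side yel [245 150   8   7  35] [249.  153.7] [0.3742 0.4619 0.081 ]
side grn [311 181   7   4  17] [314.1 182.7] [0.5561 0.2088 0.081 ]
side mat [238 173  49  46 890] [261.6 197.3] [0.3563 0.198  0.081 ]
```

View pics/t1.png

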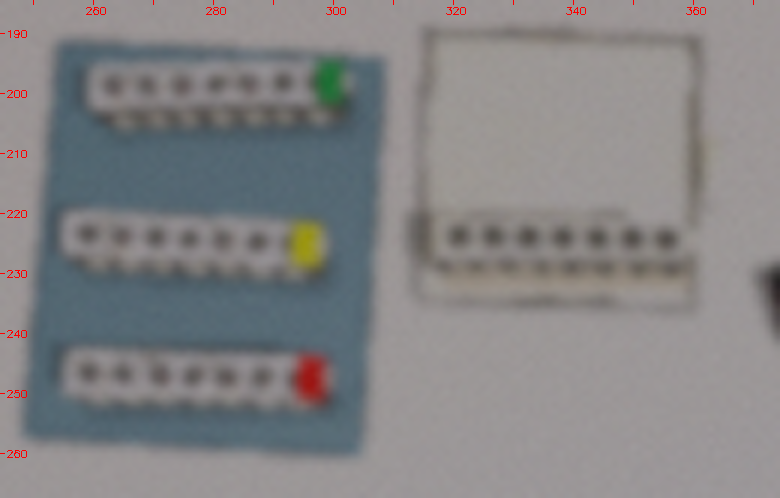

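View pics/t2.png

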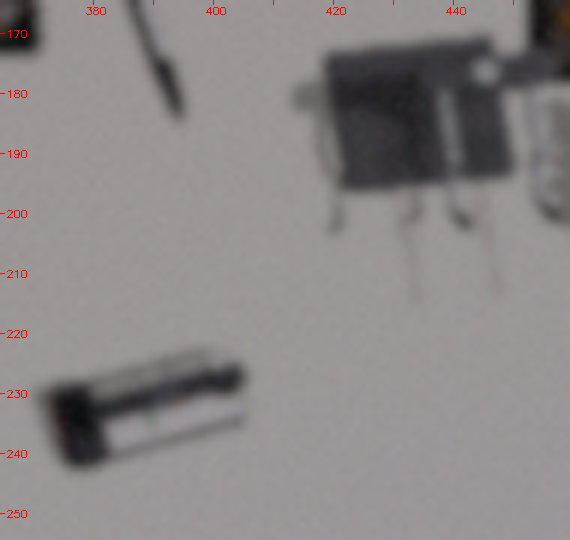

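View pics/s1.png

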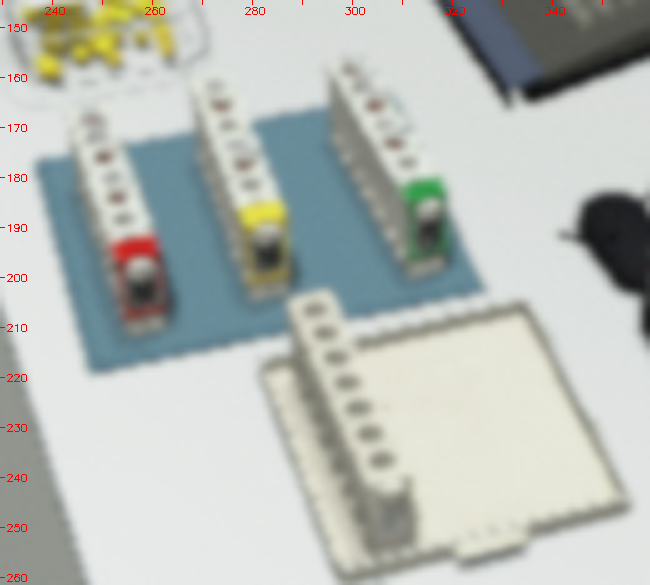

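View pics/s2.png

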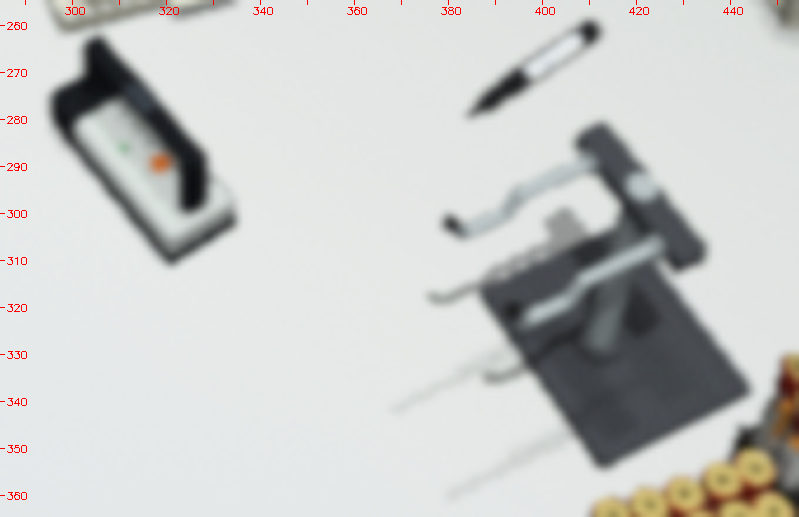

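Run:
```python
from h import *
t=cam("top");s=cam("side")
def P(d,pts,z):
    for p in pts: print(p,onz(d,*p,z)[:2].round(4))
print("tray top");P(t,[(316,190),(361,191.3),(360,235.5),(313.5,234)],.02)
print("tray side");P(s,[(334,206),(355,247),(298,261),(282,218)],.02)
print("lug side",);P(s,[(322,257),(334,253.5)],.01)
print("mat top");P(t,[(254.2,191.2),(308.7,194),(304,260.5),(248.5,257.3)],.003)
print("mat side");P(s,[(237,177),(248,219.5),(327,203)],.003)
print("empty top z.078+.004 ends line");P(t,[(315.5,224),(359.5,224.5)],.082)
print("holes empty side");P(s,[(313,206.7),(305.5,237)],.082); print("top");P(t,[(320.5,223.8),(355,224.3)],.082)
for n,pt,ps in(("red",(296.4,247.8),(256.6,194.2)),("yel",(295.5,225.4),(282.5,187)),("grn",(299.6,198.4),(314.1,182.7))):
    print(n,tri(t,pt,s,ps))
print("holes first/last");
for a,b in(((259.3,246.8),(288,247.3)),((259.3,223.3),(287.5,224.8)),((263,198.5),(291.5,198.3))):P(t,[a,b],.09)
print("hooks")
for pt in((442,202.5),(420,203),(434,200)):
  for ps in((381,303),(395,322)): print(pt,ps,tri(t,pt,s,ps))
print("cross ends",tri(t,(418.5,180),s,(410,283)))
print("base top");P(t,[(419,174),(447,171.5),(450,194),(422,196)],.01)
print("base side");P(s,[(387,316),(413,354),(443,338)],.01)
```

```text
tray top
(316, 190) [0.6085 0.138 ]
(361, 191.3) [ 0.6024 -0.0637]
(360, 235.5) [ 0.4034 -0.0556]
(313.5, 234) [0.4102 0.1483]
tray side
(334, 206) [0.604  0.1286]
(355, 247) [ 0.5964 -0.0772]
(298, 261) [ 0.4009 -0.0687]
(282, 218) [0.4084 0.1345]
lug side
(322, 257) [ 0.482  -0.0719]
(334, 253.5) [ 0.5243 -0.0716]
mat top
(254.2, 191.2) [0.6072 0.4179]
(308.7, 194) [0.594  0.1713]
(304, 260.5) [0.2961 0.1897]
(248.5, 257.3) [0.3103 0.4327]
mat side
(237, 177) [0.31  0.432]
(248, 219.5) [0.296  0.1852]
(327, 203) [0.5925 0.1688]
empty top z.078+.004 ends line
(315.5, 224) [0.4451 0.1383]
(359.5, 224.5) [ 0.4428 -0.049 ]
holes empty side
(313, 206.7) [0.5093 0.0904]
(305.5, 237) [ 0.4398 -0.0326]
top
(320.5, 223.8) [0.4459 0.117 ]
(355, 224.3) [ 0.4436 -0.0298]
red (array([0.34376792, 0.21818601, 0.08237673]), np.float64(0.0006535439163706808))
yel (array([0.43969922, 0.22311276, 0.08307684]), np.float64(0.0013306246702357622))
grn (array([0.55601425, 0.20724808, 0.08249864]), np.float64(0.0010090997885559162))
holes first/last
(259.3, 246.8) [0.3478 0.373 ]
(288, 247.3) [0.3455 0.25
[... 384 characters left out ...]
6767, -0.32068417,  0.05645122]), np.float64(0.024854646372742664))
(420, 203) (395, 322) (array([ 0.58280268, -0.34472175, -0.02671662]), np.float64(0.05005454610168719))
(434, 200) (381, 303) (array([ 0.53971084, -0.36037095,  0.12488775]), np.float64(0.0004701972610438731))
(434, 200) (395, 322) (array([ 0.56695244, -0.38451981,  0.04880009]), np.float64(0.021908825583172573))
cross ends (array([ 0.64649763, -0.31048792,  0.09418573]), np.float64(0.023238544540642572))
base top
(419, 174) [ 0.6853 -0.3302]
(447, 171.5) [ 0.697  -0.4584]
(450, 194) [ 0.5919 -0.4655]
(422, 196) [ 0.5828 -0.3388]
base side
(387, 316) [ 0.5814 -0.3409]
(413, 354) [ 0.5941 -0.4692]
(443, 338) [ 0.6956 -0.4562]
```

Run:
```python
from h import *
import h
t=cam("top");s=cam("side")
def enh(d,x0,y0,x1,y1,sc,name,lo,hi):
    d=dict(d);c=d["color"].astype(float);d["color"]=np.clip((c-lo)/(hi-lo)*255,0,255).astype(np.uint8);crop(d,x0,y0,x1,y1,sc,name)
print(t["color"][185:240,310:365].reshape(-1,3).mean(0),s["color"][205:262,280:357].reshape(-1,3).mean(0))
enh(t,308,184,368,240,10,"te",90,185)
enh(s,276,200,362,266,8.8,"se",130,250)
enh(t,412,165,464,225,9.8,"te2",60,200)
```

```text
[146.34016529 141.2185124  138.68198347] [205.683527   207.35110504 198.05809979]
```

View pics/te.png

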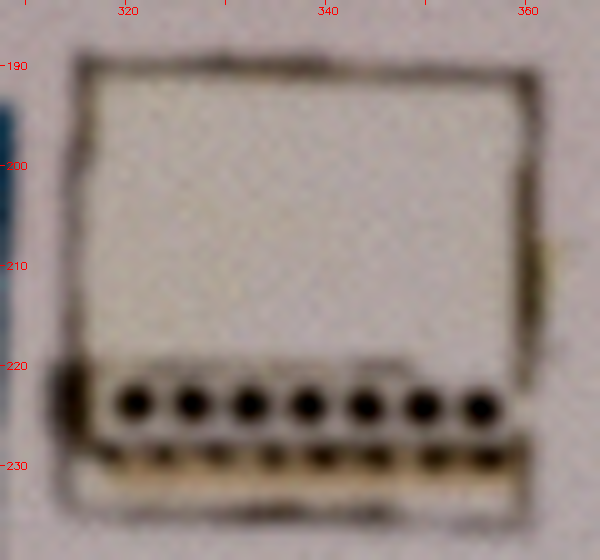

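View pics/se.png

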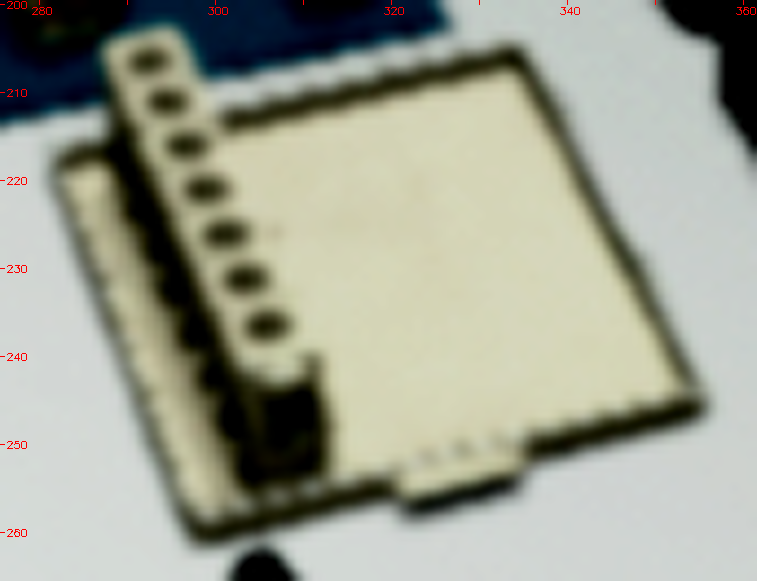

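View pics/te2.png

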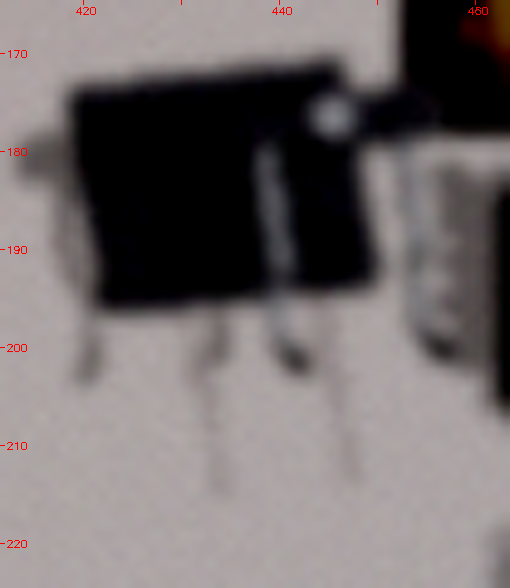

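Run:
```python
from h import *
t=cam("top");s=cam("side")
def P(n,d,pts,z):
    a=[onz(d,*p,z)[:2].round(4) for p in pts]; print(n,*a, "slope",(a[1]-a[0])[np.argmin(abs(a[1]-a[0]))]/(a[1]-a[0])[np.argmax(abs(a[1]-a[0]))]); 
P("S +y inner(106)",s,[(334,206),(283,218.3)],.012)
P("S -y outer(-96)",s,[(354.5,246.5),(298.5,259.7)],.01)
P("S +x inner(100)",s,[(337,212),(352,241)],.012)
P("S -x outer(-103)",s,[(284.5,225),(295.5,254)],.01)
P("T +x inner(100)",t,[(320,190),(357,191.3)],.012)
P("T -x outer(-103)",t,[(320,234.3),(357,235.8)],.01)
P("T +y inner(106)",t,[(315.7,194),(314.2,232)],.012)
P("T -y inner(-93)",t,[(360.8,194),(359.8,232)],.012)
P("T lug end",t,[(362,210),(362,214)],.01)
print("hook tips",tri(t,(441.8,201.5),s,(380.5,302.5)),tri(t,(456.5,200),s,(394.5,321.5)))
print("hook roots",tri(t,(438.5,180),s,(411,289)),tri(t,(453,179),s,(425.5,307)))
print("post top",tri(t,(445.3,176.5),s,(421,294)))
```

```text
S +y inner(106) [0.6073 0.1362] [0.4132 0.1395] slope -0.01700154559505423
S -y outer(-96) [ 0.5998 -0.0669] [ 0.4064 -0.0563] slope -0.05480868665977248
S +x inner(100) [0.6058 0.1034] [ 0.6009 -0.0432] slope 0.03342428376534799
S -x outer(-103) [0.4091 0.108 ] [ 0.4047 -0.0303] slope 0.03181489515545925
T +x inner(100) [0.6104 0.1202] [ 0.6043 -0.0465] slope 0.036592681463707886
T -x outer(-103) [0.4101 0.1199] [ 0.4033 -0.0432] slope 0.04169221336603328
T +y inner(106) [0.592  0.1395] [0.4201 0.1455] slope -0.03490401396160545
T -y inner(-93) [ 0.5918 -0.0633] [ 0.4199 -0.0557] slope -0.044211751018033714
T lug end [ 0.519  -0.0675] [ 0.5008 -0.0672] slope -0.016483516483516963
hook tips (array([ 0.52429732, -0.38101728,  0.1645368 ]), np.float64(0.0018499156579207614)) (array([ 0.53133146, -0.44193999,  0.1647591 ]), np.float64(0.00014944601957316236))
hook roots (array([ 0.61573216, -0.37234316,  0.16670306]), np.float64(1.1369590496975402e-05)) (array([ 0.62129086, -0.4330777 ,  0.16722937]), np.float64(0.0029545030174401195))
post top (array([ 0.62856865, -0.39910177,  0.17428324]), np.float64(0.00012677960139684645))
```

```bash
cat >> h.py <<'E'
from scipy.spatial.transform import Rotation as Ro
def mv(pts,flip=0):
    """pts: list of (x,y,z,yaw) ; prints shift cm, turn deg from now"""
    o=ctrl.get_obs(); R=Ro.from_rotvec(o["tool_rot"]).as_matrix(); p=o["tool_pos"]
    print("t",round(o["t"],2),"p",p.round(4),"open",round(o["opening"],4),"F",o["contact_force"].round(1),"toolx",R[:,0].round(3),"tooly",R[:,1].round(3),"q",o["q"].round(2))
    for x,y,z,a in pts:
        ty=np.array([np.cos(a),np.sin(a),0]); 
        if ty@R[:,1]<0: ty=-ty
        if flip: ty=-ty
        tz=np.array([0,0,-1.]);T=np.stack([np.cross(ty,tz),ty,tz],1)
        print((R.T@(np.array([x,y,z])-p)*100).round(2),np.degrees(Ro.from_matrix(R.T@T).as_rotvec()).round(1))
E
python3 - <<'E'
from h import *
mv([(.555,.290,.2,0),(.555,.290,.075,0),(.555,.29,.044,0)]); mv([(.555,.290,.2,0)],1)
E
```

```text
t 0.5 p [0.1576 0.6048 0.2313] open 0.0852 F [-0.6  0.8 -0.4] toolx [-0.968  0.252 -0.   ] tooly [ 0.252  0.968 -0.   ] q [ 1.2   0.05  1.61 -0.    1.48 -0.12]
[-46.4  -20.44   3.13] [-0.   0.  75.4]
[-46.4  -20.44  15.63] [-0.   0.  75.4]
[-46.4  -20.44  18.73] [-0.   0.  75.4]
t 0.5 p [0.1576 0.6048 0.2313] open 0.0852 F [-0.6  0.8 -0.4] toolx [-0.968  0.252 -0.   ] tooly [ 0.252  0.968 -0.   ] q [ 1.2   0.05  1.61 -0.    1.48 -0.12]
[-46.4  -20.44   3.13] [  -0.    -0.  -104.6]
```

play_rows([
  [[-1, -46.4, -20.4, 3.1, 0, 0, 75.4], [-1, -46.4, -20.4, 3.1, 0, 0, 75.4], [-1, -46.4, -20.4, 3.1, 0, 0, 75.4], [-1, -46.4, -20.4, 3.1, 0, 0, 75.4], [-1, -46.4, -20.4, 3.1, 0, 0, 75.4], [-1, -46.4, -20.4, 3.1, 0, 0, 75.4], [-1, -46.4, -20.4, 3.1, 0, 0, 75.4], [-1, -46.4, -20.4, 3.1, 0, 0, 75.4], [-1, -46.4, -20.4, 3.1, 0, 0, 75.4], [-1, -46.4, -20.4, 3.1, 0, 0, 75.4], [-1, -46.4, -20.4, 3.1, 0, 0, 75.4], [-1, -46.4, -20.4, 3.1, 0, 0, 75.4], [-1, -46.4, -20.4, 3.1, 0, 0, 75.4], [-1, -46.4, -20.4, 3.1, 0, 0, 75.4]],
], newtons=25)

```text
t: 2.25
tool_pos: [0.5548, 0.2909, 0.2004]
tool_rot: [2.22, 2.222, 0.0]
contact_force: [-0.2, -0.6, 1.3]
opening: 0.0855
```

Run:
```python
from h import *
mv([(.555,.290,.1,0),(.555,.290,.075,0),(.555,.29,.044,0)]);
t=cam("top");s=cam("side");crop(t,240,150,380,268,5.5,"t3");crop(s,190,100,370,232,4.3,"s3")
```

```text
t 2.25 p [0.5548 0.2909 0.2004] open 0.0855 F [-0.2 -0.6  1.3] toolx [-0.001  1.    -0.   ] tooly [1.    0.001 0.   ] q [ 0.36  0.08  1.64 -0.    1.42  0.36]
[-0.09  0.02 10.04] [0. 0. 0.]
[-0.09  0.02 12.54] [0. 0. 0.]
[-0.09  0.02 15.64] [0. 0. 0.]
```

View pics/s3.png

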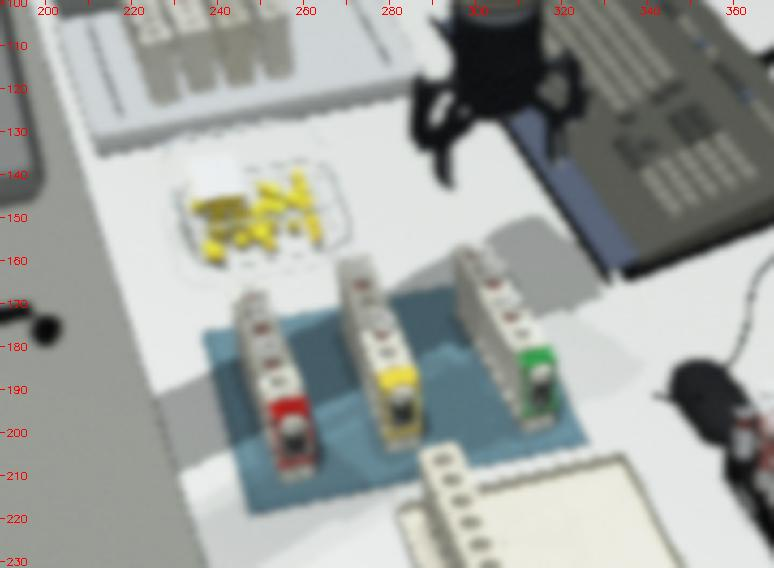

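play_rows([
  [[-1, 0, 0, 4, 0, 0, 0], [-1, 0, 0, 8, 0, 0, 0], [-1, 0, 0, 11, 0, 0, 0], [-1, 0, 0, 13.5, 0, 0, 0], [-1, 0, 0, 15, 0, 0, 0], [-1, 0, 0, 15.6, 0, 0, 0], [-0.5, 0, 0, 15.6, 0, 0, 0], [-0.2, 0, 0, 15.6, 0, 0, 0], [0, 0, 0, 15.6, 0, 0, 0], [0.1, 0, 0, 15.6, 0, 0, 0], [0.2, 0, 0, 15.6, 0, 0, 0], [0.3, 0, 0, 15.6, 0, 0, 0], [0.4, 0, 0, 15.6, 0, 0, 0], [0.6, 0, 0, 15.6, 0, 0, 0], [1, 0, 0, 15.6, 0, 0, 0], [1, 0, 0, 15.6, 0, 0, 0], [1, 0, 0, 15.6, 0, 0, 0], [1, 0, 0, 15.6, 0, 0, 0]],
], newtons=25)

```text
t: 4.6
tool_pos: [0.5551, 0.2907, 0.0446]
tool_rot: [2.221, 2.222, 0.0]
contact_force: [-2.2, -1.0, 4.0]
opening: 0.0321
```

Run:
```python
from h import *
mv([(.5832,.0377,.17,-.037),(.5832,.0377,.07,-.037),(.5832,.0377,.047,-.037)]);
t=cam("top");s=cam("side");crop(t,240,170,340,240,7,"t3");crop(s,240,130,340,222,6,"s3")
```

```text
t 4.6 p [0.5551 0.2907 0.0446] open 0.0321 F [-2.2 -1.   4. ] toolx [-0.  1.  0.] tooly [1. 0. 0.] q [0.36 0.24 1.74 0.   1.16 0.36]
[-25.3    2.81 -12.54] [ 0.  -0.   2.1]
[-25.3    2.8   -2.54] [ 0.  -0.   2.1]
[-25.3    2.8   -0.24] [ 0.  -0.   2.1]
```

View pics/s3.png

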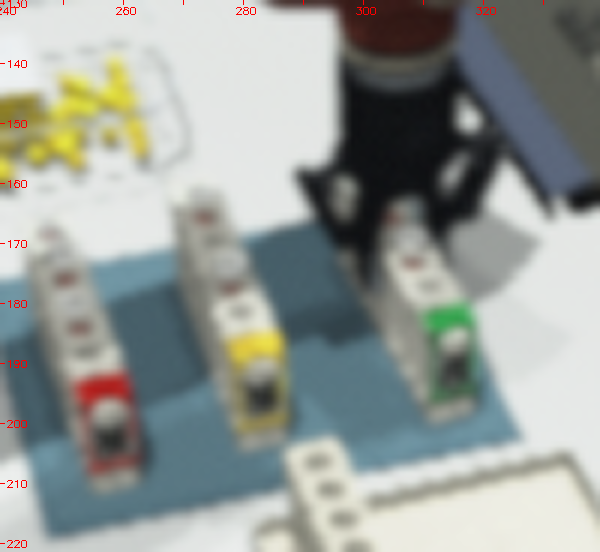

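play_rows([
  [[1, 0, 0, -0.5, 0, 0, 0], [1, 0, 0, -2, 0, 0, 0], [1, 0, 0, -5, 0, 0, 0], [1, 0, 0, -9, 0, 0, 0], [1, 0, 0, -12, 0, 0, 0], [1, -2, 0.5, -12.5, 0, 0, 0], [1, -6, 1, -12.5, 0, 0, 1], [1, -10.5, 1.5, -12.5, 0, 0, 2], [1, -15, 2, -12.5, 0, 0, 2.1], [1, -19, 2.4, -12.5, 0, 0, 2.1], [1, -22, 2.7, -12.5, 0, 0, 2.1], [1, -24.3, 2.8, -12.5, 0, 0, 2.1], [1, -25.3, 2.8, -12.5, 0, 0, 2.1], [1, -25.3, 2.8, -12.5, 0, 0, 2.1], [1, -25.3, 2.8, -12.5, 0, 0, 2.1], [1, -25.3, 2.8, -12.5, 0, 0, 2.1]],
])

```text
t: 6.7
tool_pos: [0.5831, 0.0385, 0.1695]
tool_rot: [-2.26, -2.182, -0.001]
contact_force: [1.0, 0.9, -1.3]
opening: 0.032
```

Run:
```python
from h import *
mv([(.5832,.0377,.07,-.037),(.5832,.0377,.047,-.037)]);
t=cam("top");s=cam("side");crop(t,300,160,400,245,7,"t4");crop(s,270,120,380,265,4.1,"s4")
```

```text
t 6.7 p [0.5831 0.0385 0.1695] open 0.032 F [ 1.   0.9 -1.3] toolx [0.035 0.999 0.   ] tooly [ 0.999 -0.035  0.   ] q [-0.06  0.    1.77  0.    1.37 -0.03]
[-0.08  0.01  9.95] [ 0.  -0.   0.1]
[-8.000e-02  1.000e-02  1.225e+01] [ 0.  -0.   0.1]
```

View pics/s4.png

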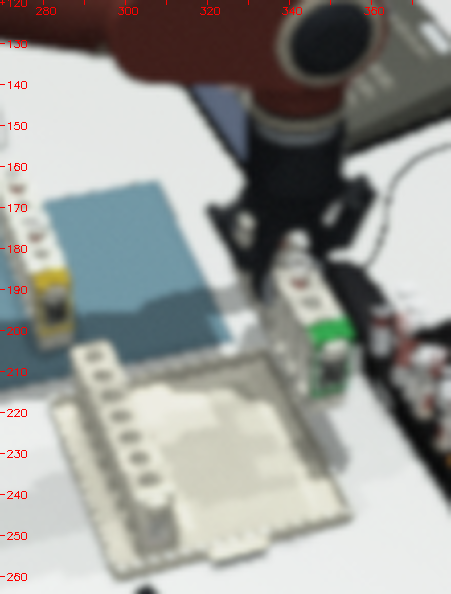

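View pics/t4.png

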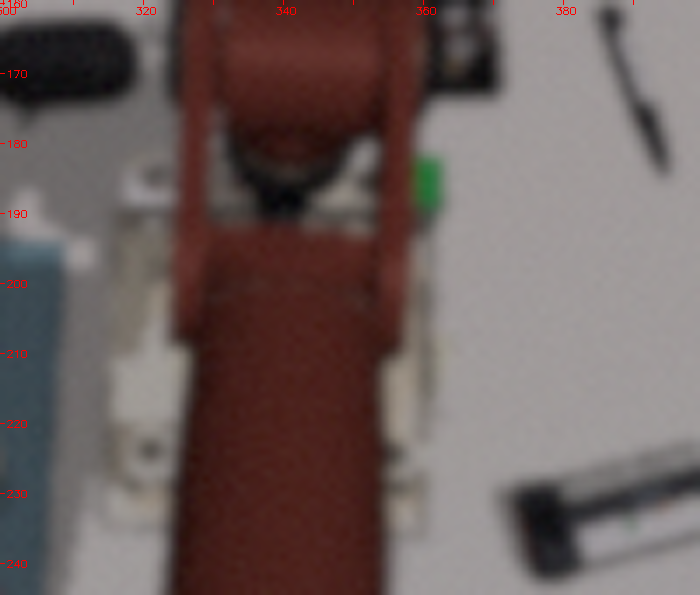

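Run:
```python
from h import *
t=cam("top")
for p in((316.8,185.5),(362.1,185.5),(321.3,185)): print(onz(t,*p,.208).round(4))
g=t["color"][183:188,305:375].mean(0).astype(int)
print([ (i+305,tuple(x)) for i,x in enumerate(g) if i<18 or i>48])
```

```text
[0.5824 0.1307 0.208 ]
[ 0.5822 -0.0515  0.208 ]
[0.5844 0.1126 0.208 ]
[(305, (np.int64(115), np.int64(110), np.int64(110))), (306, (np.int64(110), np.int64(106), np.int64(106))), (307, (np.int64(110), np.int64(105), np.int64(105))), (308, (np.int64(110), np.int64(105), np.int64(105))), (309, (np.int64(110), np.int64(105), np.int64(105))), (310, (np.int64(109), np.int64(104), np.int64(104))), (311, (np.int64(109), np.int64(104), np.int64(104))), (312, (np.int64(109), np.int64(104), np.int64(104))), (313, (np.int64(109), np.int64(105), np.int64(105))), (314, (np.int64(109), np.int64(105), np.int64(105))), (315, (np.int64(110), np.int64(106), np.int64(105))), (316, (np.int64(113), np.int64(109), np.int64(109))), (317, (np.int64(122), np.int64(118), np.int64(118))), (318, (np.int64(134), np.int64(128), np.int64(129))), (319, (np.int64(135), np.int64(129), np.int64(129))), (320, (np.int64(124), np.int64(118), np.int64(119))), (321, (np.int64(112), np.int64(107), np.int64(106))), (322, (np.int64(107), np.int64(101), np.int64(100))), (354, (np.int64(63), np.int64(40), np.int64(36))), (355
[... 354 characters left out ...]
 (362, (np.int64(77), np.int64(121), np.int64(85))), (363, (np.int64(119), np.int64(134), np.int64(119))), (364, (np.int64(148), np.int64(147), np.int64(144))), (365, (np.int64(157), np.int64(152), np.int64(152))), (366, (np.int64(159), np.int64(153), np.int64(153))), (367, (np.int64(159), np.int64(153), np.int64(153))), (368, (np.int64(159), np.int64(154), np.int64(153))), (369, (np.int64(159), np.int64(153), np.int64(153))), (370, (np.int64(159), np.int64(153), np.int64(153))), (371, (np.int64(159), np.int64(153), np.int64(153))), (372, (np.int64(160), np.int64(153), np.int64(153))), (373, (np.int64(160), np.int64(154), np.int64(154))), (374, (np.int64(160), np.int64(153), np.int64(153)))]
```

play_rows([
  [[1, 0, 0, 3, 0, 0, 0], [1, 0, 0, 6, 0, 0, 0], [1, 0, 0, 8.5, 0, 0, 0], [1, 0, 0, 10, 0, 0, 0], [1, 0, 0, 11, 0, 0, 0], [1, 0, 0, 11.6, 0, 0, 0], [1, 0, 0, 12.0, 0, 0, 0], [1, 0, 0, 12.2, 0, 0, 0], [1, 0, 0, 12.3, 0, 0, 0], [1, 0, 0, 12.3, 0, 0, 0], [1, 0, 0, 12.3, 0, 0, 0]],
])

```text
t: 8.22
tool_pos: [0.5834, 0.0382, 0.0469]
tool_rot: [2.26, 2.181, 0.001]
contact_force: [-0.0, -0.0, -1.8]
opening: 0.0319
```

Run:
```python
from h import *
mv([(.4405,.303,.17,-.05)])
s=cam("side");crop(s,270,120,380,265,4.1,"s5")
```

```text
t 8.22 p [0.5834 0.0382 0.0469] open 0.0319 F [-0.  -0.  -1.8] toolx [0.035 0.999 0.   ] tooly [ 0.999 -0.035  0.001] q [-0.06  0.14  1.84  0.    1.15 -0.03]
[ 25.96 -15.2  -12.32] [ 0.  -0.   0.8]
```

View pics/s5.png

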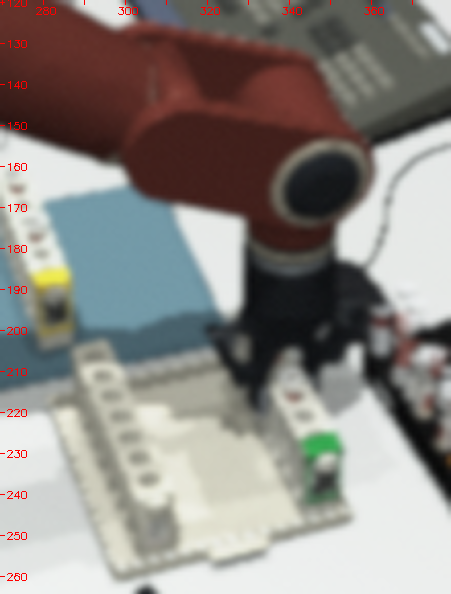

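play_rows([
  [[1, 0, 0, 0.05, 0, 0, 0], [1, 0, 0, 0.1, 0, 0, 0], [0.3, 0, 0, 0.1, 0, 0, 0], [0.1, 0, 0, 0.1, 0, 0, 0], [-0.1, 0, 0, 0.1, 0, 0, 0], [-0.3, 0, 0, 0.1, 0, 0, 0], [-0.3, 0, 0, 0.1, 0, 0, 0], [-0.3, 0, 0, 0.1, 0, 0, 0], [-0.3, 0, 0, -1, 0, 0, 0], [-0.3, 0, 0, -4, 0, 0, 0], [-0.3, 0, 0, -8, 0, 0, 0], [-0.6, 0, 0, -12, 0, 0, 0], [-1, 0, 0, -12.3, 0, 0, 0], [-1, 0, 0, -12.3, 0, 0, 0]],
])

```text
t: 10.02
tool_pos: [0.5832, 0.0382, 0.17]
tool_rot: [2.26, 2.181, 0.001]
contact_force: [-0.7, 0.1, 0.2]
opening: 0.0857
```

Run:
```python
from h import *
mv([(.4435,.303,.17,-.05),(.4435,.303,.0446,-.05)])
s=cam("side");crop(s,230,150,380,265,5,"s6")
```

```text
t 10.03 p [0.5832 0.0382 0.17  ] open 0.0857 F [-0.7  0.1  0.2] toolx [0.035 0.999 0.   ] tooly [ 0.999 -0.035  0.001] q [-0.06  0.    1.77  0.    1.37 -0.03]
[ 2.597e+01 -1.490e+01 -1.000e-02] [ 0.1 -0.   0.8]
[ 25.97 -14.91  12.53] [ 0.1 -0.   0.8]
```

View pics/s6.png

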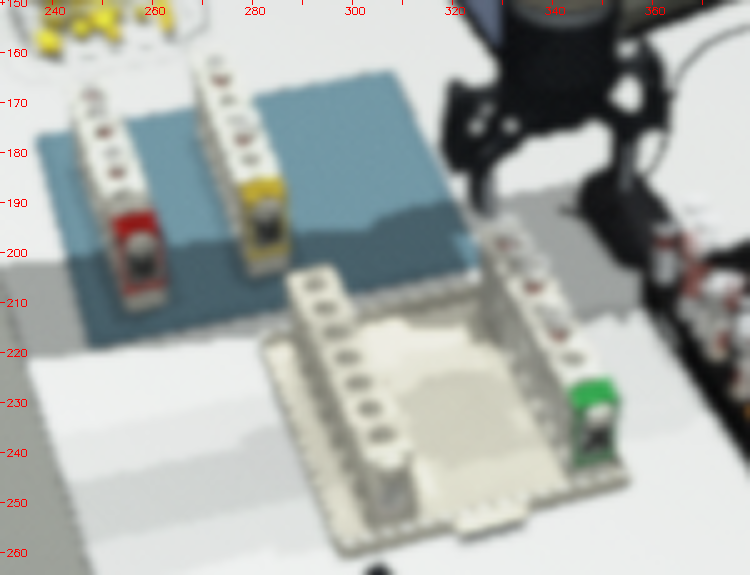

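play_rows([
  [[-1, 3, -1.5, 0, 0, 0, 0], [-1, 8, -4.5, 0, 0, 0, 0.8], [-1, 13, -7.5, 0, 0, 0, 0.8], [-1, 18, -10.5, 0, 0, 0, 0.8], [-1, 23, -13.3, 0, 0, 0, 0.8], [-1, 26, -14.9, 0, 0, 0, 0.8], [-1, 26, -14.9, 3, 0, 0, 0.8], [-1, 26, -14.9, 6.5, 0, 0, 0.8], [-1, 26, -14.9, 9.5, 0, 0, 0.8], [-1, 26, -14.9, 11.5, 0, 0, 0.8], [-1, 26, -14.9, 12.5, 0, 0, 0.8], [-0.5, 26, -14.9, 12.5, 0, 0, 0.8], [0, 26, -14.9, 12.5, 0, 0, 0.8], [0.15, 26, -14.9, 12.5, 0, 0, 0.8], [0.3, 26, -14.9, 12.5, 0, 0, 0.8], [0.5, 26, -14.9, 12.5, 0, 0, 0.8], [1, 26, -14.9, 12.5, 0, 0, 0.8], [1, 26, -14.9, 12.5, 0, 0, 0.8], [1, 26, -14.9, 12.5, 0, 0, 0.8]],
])

```text
t: 12.45
tool_pos: [0.4434, 0.3038, 0.045]
tool_rot: [-2.275, -2.166, -0.001]
contact_force: [-1.6, -0.2, 5.7]
opening: 0.0314
```

Run:
```python
from h import *
mv([(.508,.0405,.17,-.037),(.508,.0405,.047,-.037)])
```

```text
t 12.45 p [0.4434 0.3038 0.045 ] open 0.0314 F [-1.6 -0.2  5.7] toolx [0.049 0.999 0.001] tooly [ 0.999 -0.049  0.   ] q [0.46 0.04 1.96 0.   1.14 0.51]
[-25.97   7.76 -12.52] [ 0.  -0.1 -0.7]
[-25.98   7.75  -0.22] [ 0.  -0.1 -0.7]
```

play_rows([
  [[1, 0, 0, -0.5, 0, 0, 0], [1, 0, 0, -2, 0, 0, 0], [1, 0, 0, -5, 0, 0, 0], [1, 0, 0, -9, 0, 0, 0], [1, 0, 0, -12.5, 0, 0, 0], [1, -2, 0.5, -13.5, 0, 0, 0], [1, -6, 1.8, -13.5, 0, 0, -0.7], [1, -10.5, 3.2, -13.5, 0, 0, -0.7], [1, -15, 4.6, -13.5, 0, 0, -0.7], [1, -19, 5.8, -13.5, 0, 0, -0.7], [1, -22.5, 7, -13.5, 0, 0, -0.7], [1, -25, 7.8, -13.5, 0, 0, -0.7], [1, -26, 8.05, -13.5, 0, 0, -0.7], [1, -26, 8.05, -13.5, 0, 0, -0.7], [1, -26, 8.05, -13.5, 0, 0, -0.7]],
])

```text
t: 14.32
tool_pos: [0.5106, 0.0408, 0.1799]
tool_rot: [-2.261, -2.18, -0.002]
contact_force: [0.4, 0.7, -0.9]
opening: 0.0317
```

Run:
```python
from h import *
mv([(.511,.0405,.07,-.037),(.511,.0405,.047,-.037)])
t=cam("top");s=cam("side");crop(t,300,160,400,245,7,"t7");crop(s,240,120,380,265,4.1,"s7")
g=t["color"][206:218,305:375].mean(0).astype(int)
```

```text
t 14.32 p [0.5106 0.0408 0.1799] open 0.0317 F [ 0.4  0.7 -0.9] toolx [0.036 0.999 0.001] tooly [ 0.999 -0.036  0.   ] q [-0.07 -0.18  1.93  0.    1.4  -0.03]
[-0.05  0.04 10.99] [ 0.  -0.1  0. ]
[-0.05  0.03 13.29] [ 0.  -0.1  0. ]
```

View pics/s7.png

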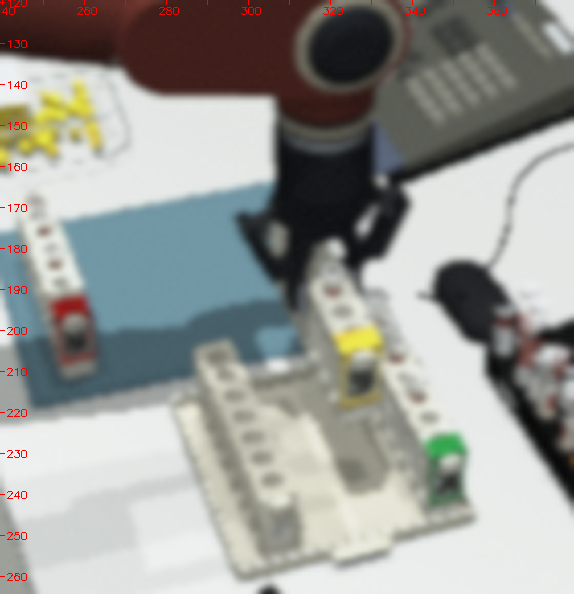

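View pics/t7.png

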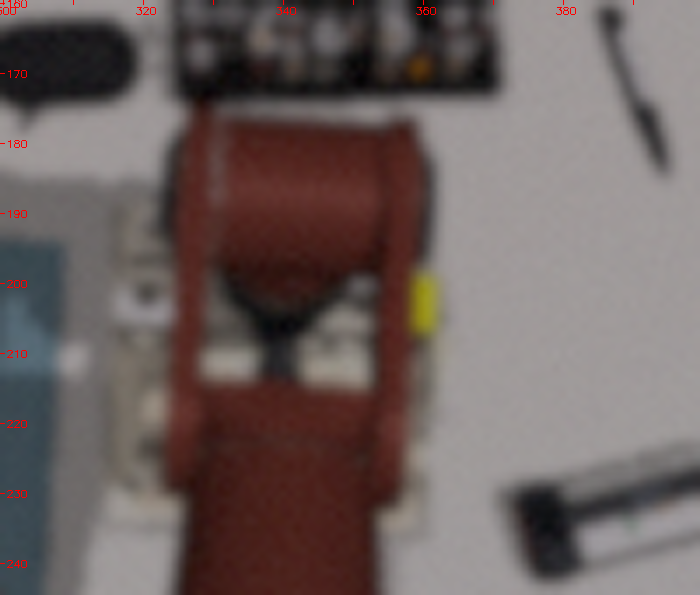

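play_rows([
  [[1, 0, 0, 3, 0, 0, 0], [1, 0, 0, 6, 0, 0, 0], [1, 0, 0, 9, 0, 0, 0], [1, 0, 0, 11, 0, 0, 0], [1, 0, 0, 12.2, 0, 0, 0], [1, 0, 0, 12.8, 0, 0, 0], [1, 0, 0, 13.1, 0, 0, 0], [1, 0, 0, 13.3, 0, 0, 0], [1, 0, 0, 13.35, 0, 0, 0], [1, 0, 0, 13.4, 0, 0, 0], [1, 0, 0, 13.4, 0, 0, 0], [0.3, 0, 0, 13.4, 0, 0, 0], [0.1, 0, 0, 13.4, 0, 0, 0], [-0.1, 0, 0, 13.4, 0, 0, 0], [-0.15, 0, 0, 13.4, 0, 0, 0], [-0.15, 0, 0, 13.4, 0, 0, 0], [-0.15, 0, 0, 13.4, 0, 0, 0]],
])

```text
t: 16.55
tool_pos: [0.5107, 0.041, 0.0458]
tool_rot: [-2.26, -2.181, -0.002]
contact_force: [-0.7, 0.5, 0.7]
opening: 0.0491
```

Run:
```python
from h import *
mv([(.4445,.0436,.17,-.037),(.4445,.0436,.0455,-.037)])
```

```text
t 16.55 p [0.5107 0.041  0.0458] open 0.0491 F [-0.7  0.5  0.7] toolx [0.036 0.999 0.001] tooly [ 0.999 -0.036  0.   ] q [-0.07 -0.02  2.02  0.    1.14 -0.03]
[  0.03  -6.62 -12.42] [ 0.  -0.1  0.1]
[ 0.02 -6.63  0.03] [ 0.  -0.1  0.1]
```

play_rows([
  [[-0.15, 0, 0, -1, 0, 0, 0], [-0.15, 0, 0, -4, 0, 0, 0], [-0.15, 0, 0, -8, 0, 0, 0], [-0.3, 0, 0, -11.5, 0, 0, 0], [-0.3, 0, -3, -12.4, 0, 0, 0], [-0.3, 0, -6.6, -12.4, 0, 0, 0], [-0.3, 0, -6.6, -12.4, 0, 0, 0], [-0.3, 0, -6.6, -12.4, 0, 0, 0]],
])

```text
t: 17.55
tool_pos: [0.4454, 0.0432, 0.1705]
tool_rot: [2.26, 2.181, 0.003]
contact_force: [0.6, -0.5, 0.8]
opening: 0.0557
```

Run:
```python
from h import *
t=cam("top");s=cam("side");crop(t,300,175,380,245,7,"t8");crop(s,270,150,380,265,5,"s8")
h0=hsv(s);
mv([(.4445,.0436,.0455,-.037)])
print("holes side",onz(s,313,206.7,.082),[onz(s,*p,.082).round(4) for p in ((312.5,206.5),(305.5,236.8))])
```

```text
t 17.65 p [0.4455 0.0432 0.1703] open 0.0558 F [ 0.9 -0.4  0.9] toolx [0.036 0.999 0.001] tooly [ 0.999 -0.036  0.001] q [-0.07 -0.35  2.08  0.    1.42 -0.04]
[ 0.03 -0.12 12.48] [ 0.1 -0.1  0.1]
holes side [0.50932814 0.09041069 0.082     ] [array([0.5081, 0.0919, 0.082 ]), array([ 0.4401, -0.0318,  0.082 ])]
```

View pics/s8.png

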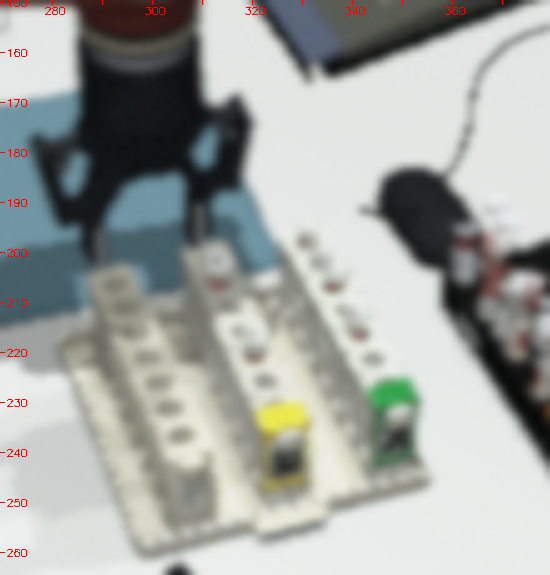

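play_rows([
  [[-0.3, 0, -0.1, 3, 0, 0, 0], [-0.3, 0, -0.1, 6.5, 0, 0, 0], [-0.3, 0, -0.1, 9.5, 0, 0, 0], [-0.3, 0, -0.1, 11.5, 0, 0, 0], [-0.3, 0, -0.1, 12.5, 0, 0, 0], [-0.3, 0, -0.1, 12.5, 0, 0, 0], [0, 0, -0.1, 12.5, 0, 0, 0], [0.15, 0, -0.1, 12.5, 0, 0, 0], [0.3, 0, -0.1, 12.5, 0, 0, 0], [0.5, 0, -0.1, 12.5, 0, 0, 0], [1, 0, -0.1, 12.5, 0, 0, 0], [1, 0, -0.1, 12.5, 0, 0, 0], [1, 0, -0.1, 12.5, 0, 0, 0]],
])

```text
t: 19.27
tool_pos: [0.4453, 0.0433, 0.0462]
tool_rot: [2.26, 2.181, 0.004]
contact_force: [-1.1, 0.2, 5.7]
opening: 0.0318
```

Run:
```python
from h import *
mv([(.545,.297,.19,-.05),(.545,.297,.047,-.05)])
s=cam("side");crop(s,270,150,380,265,5,"s9")
```

```text
t 19.27 p [0.4453 0.0433 0.0462] open 0.0318 F [-1.1  0.2  5.7] toolx [0.036 0.999 0.001] tooly [ 0.999 -0.036  0.002] q [-0.07 -0.19  2.17  0.    1.16 -0.04]
[ 25.73   9.08 -14.34] [ 0.1 -0.1  0.8]
[25.71  9.05 -0.04] [ 0.1 -0.1  0.8]
```

View pics/s9.png

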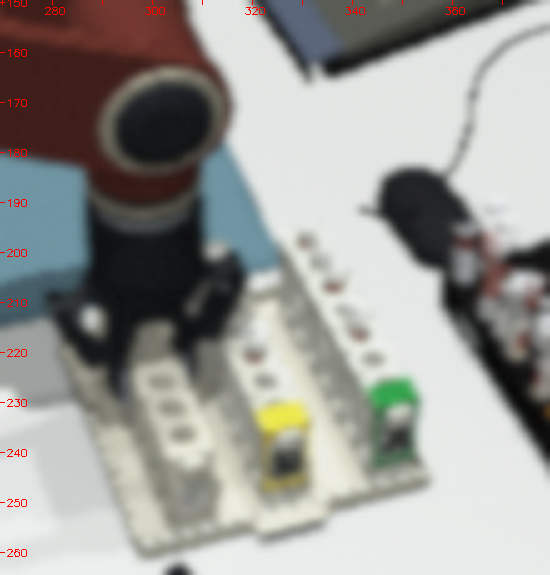

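play_rows([
  [[1, 0, 0, -0.5, 0, 0, 0], [1, 0, 0, -2, 0, 0, 0], [1, 0, 0, -5, 0, 0, 0], [1, 0, 0, -9.5, 0, 0, 0], [1, 0, 0, -13, 0, 0, 0], [1, 0, 0, -14.3, 0, 0, 0], [1, 3, 1, -14.3, 0, 0, 0.8], [1, 8, 3, -14.3, 0, 0, 0.8], [1, 13, 5, -14.3, 0, 0, 0.8], [1, 18, 7, -14.3, 0, 0, 0.8], [1, 22, 8.3, -14.3, 0, 0, 0.8], [1, 25, 9, -14.3, 0, 0, 0.8], [1, 25.7, 9.1, -14.3, 0, 0, 0.8], [1, 25.7, 9.1, -14.3, 0, 0, 0.8]],
])

```text
t: 21.08
tool_pos: [0.5445, 0.2963, 0.1886]
tool_rot: [2.275, 2.166, 0.0]
contact_force: [0.5, 0.1, -1.1]
opening: 0.0317
```

Run:
```python
from h import *
mv([(.545,.297,.0462,-.05)])
s=cam("side");crop(s,230,110,380,235,5,"s10")
```

```text
t 21.07 p [0.5445 0.2963 0.1886] open 0.0317 F [ 0.5  0.1 -1.1] toolx [ 0.049  0.999 -0.   ] tooly [ 0.999 -0.049  0.   ] q [ 0.38  0.07  1.67 -0.    1.4   0.43]
[ 0.07  0.04 14.24] [0. 0. 0.]
```

View pics/s10.png

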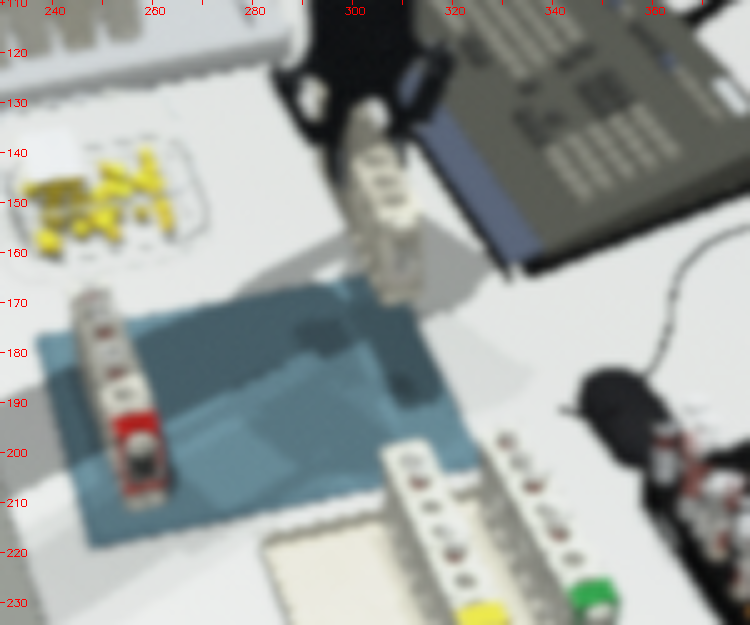

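Lower it onto the mat and release.

play_rows([
  [[1, 0, 0, 3, 0, 0, 0], [1, 0, 0, 6.5, 0, 0, 0], [1, 0, 0, 10, 0, 0, 0], [1, 0, 0, 12.2, 0, 0, 0], [1, 0, 0, 13.3, 0, 0, 0], [1, 0, 0, 13.8, 0, 0, 0], [1, 0, 0, 14.1, 0, 0, 0], [1, 0, 0, 14.2, 0, 0, 0], [1, 0, 0, 14.25, 0, 0, 0], [1, 0, 0, 14.25, 0, 0, 0], [0.3, 0, 0, 14.25, 0, 0, 0], [0.1, 0, 0, 14.25, 0, 0, 0], [-0.1, 0, 0, 14.25, 0, 0, 0], [-0.3, 0, 0, 14.25, 0, 0, 0], [-0.3, 0, 0, 14.25, 0, 0, 0], [-0.3, 0, 0, 13.5, 0, 0, 0], [-0.3, 0, 0, 10, 0, 0, 0], [-0.5, 0, 0, 5, 0, 0, 0], [-1, 0, 0, 0, 0, 0, 0], [-1, 0, 0, 0, 0, 0, 0]],
])

```text
t: 23.62
tool_pos: [0.5478, 0.2972, 0.1962]
tool_rot: [2.273, 2.162, 0.018]
contact_force: [-0.5, -0.7, -0.4]
opening: 0.0853
```

Run:
```python
from h import *
mv([(.3455,.3,.17,-.02),(.3455,.3,.0448,-.02)])
s=cam("side");crop(s,230,110,380,260,4,"s11")
```

```text
t 23.62 p [0.5478 0.2972 0.1962] open 0.0853 F [-0.5 -0.7 -0.4] toolx [0.05  0.999 0.005] tooly [ 0.999 -0.05   0.012] q [ 0.38  0.06  1.66 -0.    1.4   0.43]
[ -0.75 -20.25   2.38] [ 0.7 -0.3 -1.7]
[ -0.81 -20.4   14.9 ] [ 0.7 -0.3 -1.7]
```

View pics/s11.png

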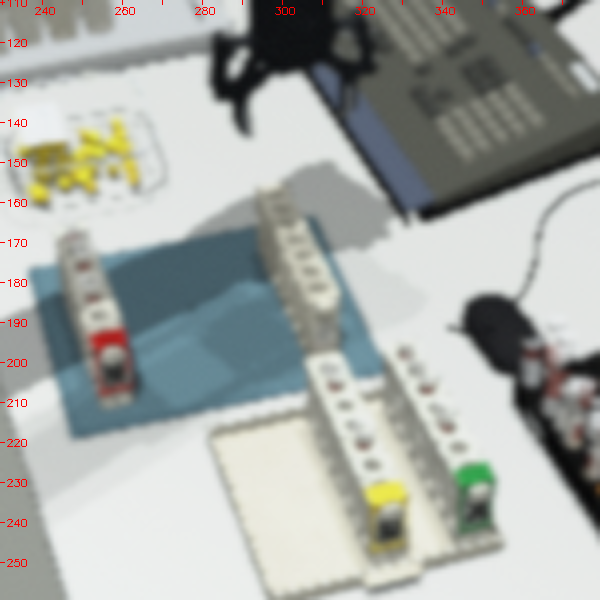

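play_rows([
  [[-1, -0.2, -4, 1, 0.7, -0.3, -1], [-1, -0.5, -9, 2, 0.7, -0.3, -1.7], [-1, -0.7, -14, 2.4, 0.7, -0.3, -1.7], [-1, -0.7, -18, 2.4, 0.7, -0.3, -1.7], [-1, -0.75, -20.3, 2.4, 0.7, -0.3, -1.7], [-1, -0.75, -20.3, 2.4, 0.7, -0.3, -1.7], [-1, -0.75, -20.3, 2.4, 0.7, -0.3, -1.7], [-1, -0.75, -20.3, 2.4, 0.7, -0.3, -1.7]],
])

```text
t: 24.68
tool_pos: [0.344, 0.2991, 0.1671]
tool_rot: [-2.243, -2.196, 0.01]
contact_force: [0.7, -0.3, 0.1]
opening: 0.0853
```

Run:
```python
from h import *
mv([(.3455,.3,.0448,-.02)])
```

```text
t 24.68 p [0.344  0.2991 0.1671] open 0.0853 F [ 0.7 -0.3  0.1] toolx [ 0.021  1.    -0.003] tooly [ 1.    -0.021 -0.006] q [ 0.55 -0.32  2.06  0.    1.41  0.57]
[ 0.13  0.22 12.23] [-0.3  0.2 -0.1]
```

play_rows([
  [[-1, 0.1, 0.2, 3, -0.3, 0.2, 0], [-1, 0.1, 0.2, 6.5, -0.3, 0.2, 0], [-1, 0.1, 0.2, 9.5, -0.3, 0.2, 0], [-1, 0.1, 0.2, 11.5, -0.3, 0.2, 0], [-1, 0.1, 0.2, 12.2, -0.3, 0.2, 0], [-1, 0.1, 0.2, 12.2, -0.3, 0.2, 0], [-0.5, 0.1, 0.2, 12.2, -0.3, 0.2, 0], [0, 0.1, 0.2, 12.2, -0.3, 0.2, 0], [0.15, 0.1, 0.2, 12.2, -0.3, 0.2, 0], [0.3, 0.1, 0.2, 12.2, -0.3, 0.2, 0], [0.5, 0.1, 0.2, 12.2, -0.3, 0.2, 0], [1, 0.1, 0.2, 12.2, -0.3, 0.2, 0], [1, 0.1, 0.2, 12.2, -0.3, 0.2, 0], [1, 0.1, 0.2, 12.2, -0.3, 0.2, 0]],
])

```text
t: 26.42
tool_pos: [0.3457, 0.3, 0.0456]
tool_rot: [-2.244, -2.197, -0.001]
contact_force: [-0.0, -0.5, 5.6]
opening: 0.0321
```

Run:
```python
from h import *
mv([(.436,.043,.18,-.037)])
s=cam("side");crop(s,210,110,360,260,4,"s12")
```

```text
t 26.43 p [0.3457 0.3    0.0456] open 0.0321 F [-0.  -0.5  5.6] toolx [0.021 1.    0.001] tooly [ 1.    -0.021  0.   ] q [ 0.55 -0.16  2.15  0.    1.15  0.57]
[-25.49   9.57 -13.46] [ 0.  -0.1  0.9]
```

View pics/s12.png

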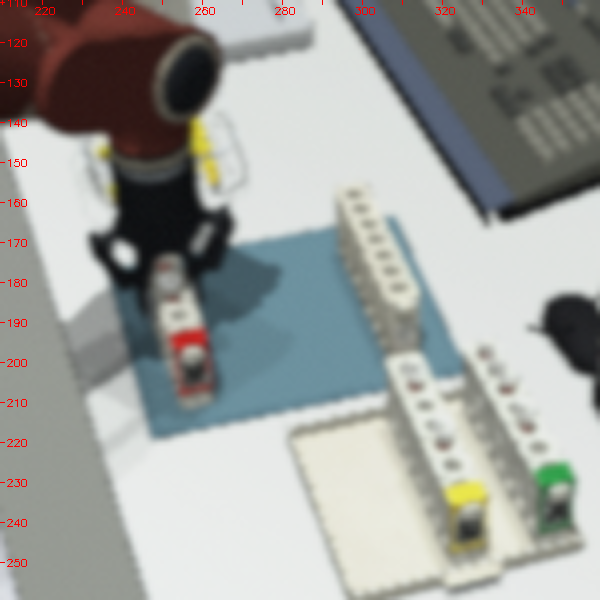

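play_rows([
  [[1, 0, 0, -0.5, 0, 0, 0], [1, 0, 0, -2, 0, 0, 0], [1, 0, 0, -5, 0, 0, 0], [1, 0, 0, -9, 0, 0, 0], [1, 0, 0, -12.5, 0, 0, 0], [1, -2, 0.7, -13.4, 0, 0, 0], [1, -6, 2.2, -13.4, 0, 0, 0.9], [1, -10.5, 3.9, -13.4, 0, 0, 0.9], [1, -15, 5.6, -13.4, 0, 0, 0.9], [1, -19, 7.1, -13.4, 0, 0, 0.9], [1, -22.5, 8.4, -13.4, 0, 0, 0.9], [1, -24.7, 9.3, -13.4, 0, 0, 0.9], [1, -25.5, 9.6, -13.4, 0, 0, 0.9], [1, -25.5, 9.6, -13.4, 0, 0, 0.9], [1, -25.5, 9.6, -13.4, 0, 0, 0.9]],
])

```text
t: 28.35
tool_pos: [0.4359, 0.0436, 0.1794]
tool_rot: [-2.26, -2.181, -0.001]
contact_force: [-0.6, 0.3, -1.8]
opening: 0.0315
```

Run:
```python
from h import *
mv([(.436,.0433,.07,-.037),(.436,.0433,.0467,-.037)])
t=cam("top");s=cam("side");crop(t,300,160,400,245,7,"t13");crop(s,240,120,380,265,4.1,"s13")
```

```text
t 28.35 p [0.4359 0.0436 0.1794] open 0.0315 F [-0.6  0.3 -1.8] toolx [0.036 0.999 0.001] tooly [ 0.999 -0.036 -0.   ] q [-0.07 -0.39  2.09  0.    1.44 -0.04]
[-5.000e-02  1.000e-02  1.094e+01] [-0.  -0.1  0.1]
[-5.000e-02  1.000e-02  1.327e+01] [-0.  -0.1  0.1]
```

View pics/s13.png

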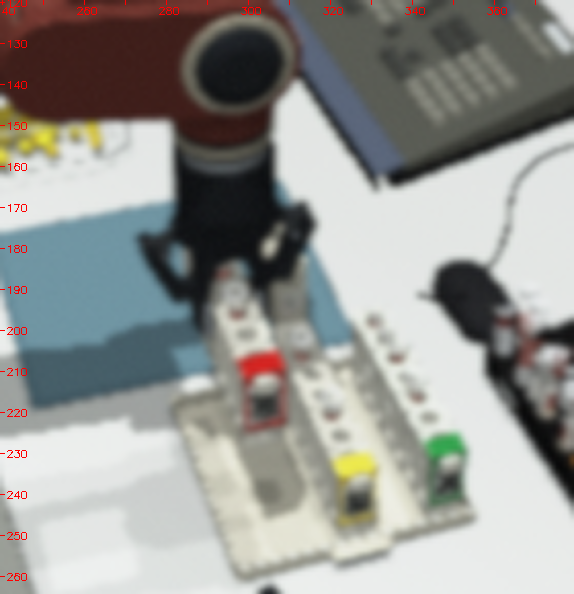

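View pics/t13.png

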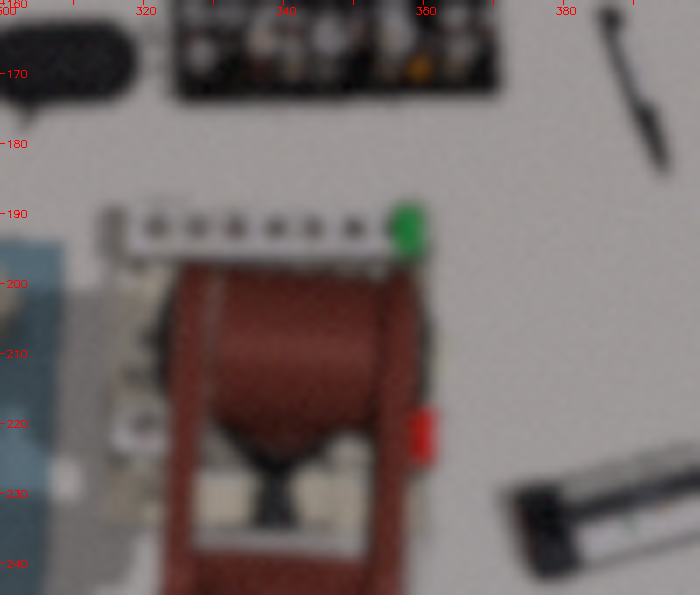

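play_rows([
  [[1, 0, 0, 3, 0, 0, 0], [1, 0, 0, 6, 0, 0, 0], [1, 0, 0, 9, 0, 0, 0], [1, 0, 0, 11, 0, 0, 0], [1, 0, 0, 12.2, 0, 0, 0], [1, 0, 0, 12.8, 0, 0, 0], [1, 0, 0, 13.1, 0, 0, 0], [1, 0, 0, 13.2, 0, 0, 0], [1, 0, 0, 13.25, 0, 0, 0], [1, 0, 0, 13.3, 0, 0, 0], [1, 0, 0, 13.3, 0, 0, 0], [0.3, 0, 0, 13.3, 0, 0, 0], [0.1, 0, 0, 13.3, 0, 0, 0], [-0.1, 0, 0, 13.3, 0, 0, 0], [-0.2, 0, 0, 13.3, 0, 0, 0], [-0.2, 0, 0, 13.3, 0, 0, 0], [-0.2, 0, 0, 12.5, 0, 0, 0], [-0.2, 0, 0, 9, 0, 0, 0], [-0.3, 0, 0, 5, 0, 0, 0], [-0.5, 0, 0, 0, 0, 0, 0]],
])

```text
t: 30.95
tool_pos: [0.4353, 0.0437, 0.1804]
tool_rot: [-2.259, -2.18, 0.0]
contact_force: [0.5, 0.9, 0.1]
opening: 0.0642
```

Run:
```python
from h import *
mv([(.40,-.3,.28,0)])
```

```text
t 30.95 p [0.4353 0.0437 0.1804] open 0.0642 F [0.5 0.9 0.1] toolx [0.035 0.999 0.001] tooly [ 0.999 -0.035 -0.001] q [-0.07 -0.39  2.09  0.    1.44 -0.04]
[-34.46  -2.32 -10.  ] [-0.1 -0.1 -2. ]
```

play_rows([
  [[-1, 0, 0, -4, 0, 0, 0], [-1, 0, 0, -8, 0, 0, 0], [-1, 6, 0, -10, 0, 0, 0], [-1, 12, 0, -10, 0, 0, 0], [-1, 18, 0, -10, 0, 0, 0], [-1, 24, 0, -10, 0, 0, 0], [-1, 30, 0, -10, 0, 0, 0], [-1, 33, 0, -10, 0, 0, 0], [-1, 33, 0, -10, 0, 0, 0]],
])

```text
t: 32.08
tool_pos: [0.4466, 0.375, 0.2808]
tool_rot: [-2.256, -2.184, 0.001]
contact_force: [-0.6, -0.8, 0.2]
opening: 0.0854
```

Run:
```python
from h import *
t=cam("top");s=cam("side");crop(t,300,180,420,255,6.5,"t14");crop(s,270,190,400,320,4.6,"s14");crop(s,370,270,450,360,6.5,"s14b")
for n,d in(("top",t),("side",s)):
    H,S,V=cv2.split(hsv(d))
    for c,m in(("red",((H<8)|(H>172))&(S>150)&(V>90)),("yel",(H>22)&(H<34)&(S>130)&(V>90)),("grn",(H>45)&(H<85)&(S>110)&(V>50))):
        m=m.astype(np.uint8)
        x0,y0,x1,y1=(345,185,365,240) if n=="top" else (290,220,365,265)
        mm=np.zeros_like(m);mm[y0:y1,x0:x1]=m[y0:y1,x0:x1]
        k,l,st,ce=cv2.connectedComponentsWithStats(mm)
        if k>1: i=1+np.argmax(st[1:,4]); print(n,c,st[i],ce[i].round(1), onz(d,*ce[i],.0825).round(4))
```

```text
top red [355 224   4   6  18] [356.8 226.8] [ 0.4329 -0.0372  0.0825]
top yel [355 207   4   7  23] [356.8 210. ] [ 0.5056 -0.0386  0.0825]
top grn [356 190   4   6  18] [357.8 192.5] [ 0.5824 -0.044   0.0825]
side red [300 237   9   6  33] [303.5 238.8] [ 0.4312 -0.0382  0.0825]
side yel [322 231   9   6  36] [325.8 233.2] [ 0.5065 -0.0398  0.0825]
side grn [345 226   8   6  27] [348.  228.4] [ 0.5818 -0.0449  0.0825]
```

View pics/t14.png

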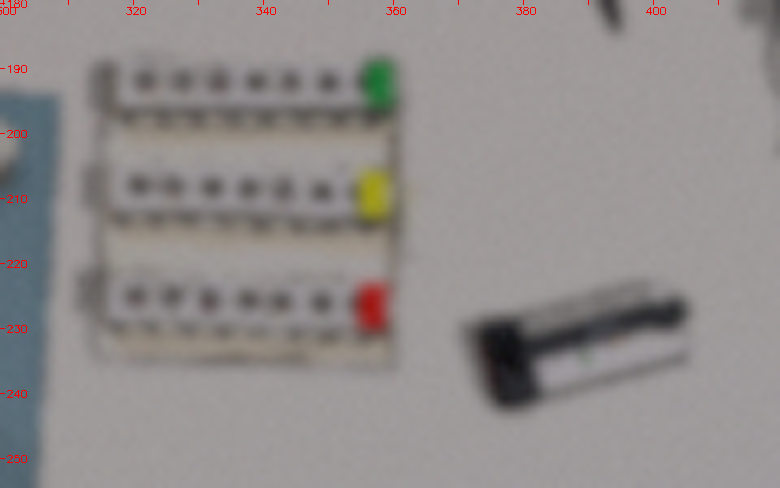

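View pics/s14.png

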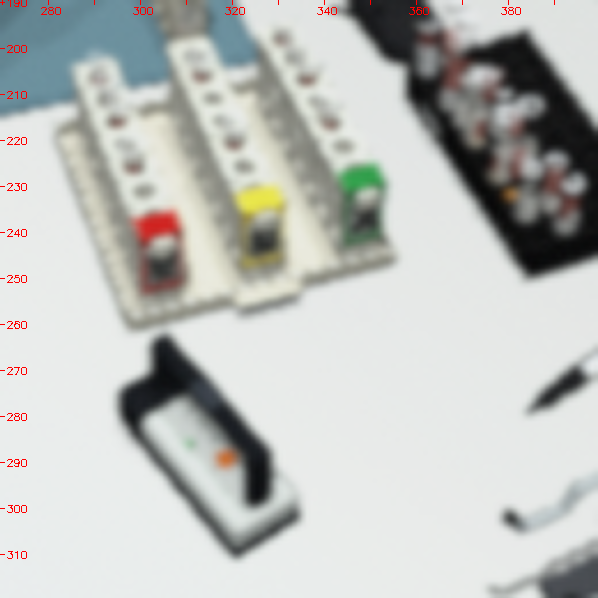

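View pics/s14b.png

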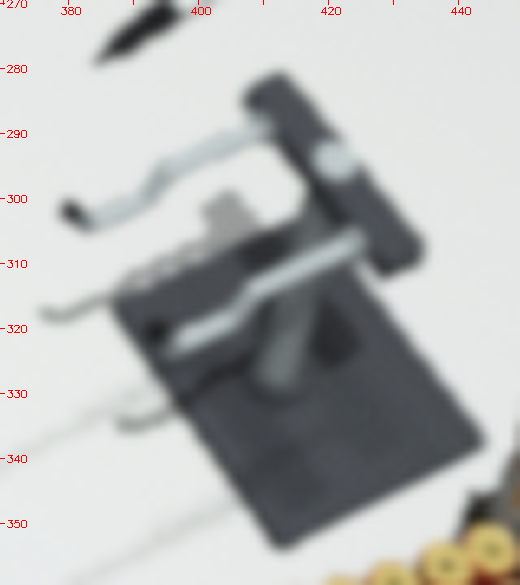

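Run:
```python
from h import *
t=cam("top");s=cam("side")
V=t["color"].max(2).astype(float)
pts=[]
for u in range(385,403):
    col=V[220:245,u]; k=np.argmin(col[2:14])+2; w=np.clip(col.max()*0.7-col[k-3:k+4],0,None); v=(w*np.arange(k-3,k+4)).sum()/w.sum()+220
    pts.append((u,v))
W=np.array([onz(t,*p,.079)[:2] for p in pts]); print(np.c_[pts,W].round(3)[::3])
f=np.polyfit(W[:,1],W[:,0],1);print("x=",f, "bar dir angle from +y:",np.arctan(f[0]))
print("body corners z.038");
for p in((371.8,229.5),(378,242),(405,235)): print(onz(t,*p,.02 if p[0]>400 else .03).round(4))
print("bar end (rear top) tri",tri(t,(404.5,226.5),s,(326,286)),"front top",tri(t,(377.5,231),s,(304,263)))
def enh(d,x0,y0,x1,y1,sc,name,lo,hi):
    d=dict(d);c=d["color"].astype(float);d["color"]=np.clip((c-lo)/(hi-lo)*255,0,255).astype(np.uint8);crop(d,x0,y0,x1,y1,sc,name)
enh(t,365,215,412,250,14,"t15",10,190); enh(s,288,255,340,315,9.5,"s15",10,240)
```

```text
[[ 3.85000e+02  2.31829e+02  4.12000e-01 -1.57000e-01]
 [ 3.88000e+02  2.31116e+02  4.15000e-01 -1.70000e-01]
 [ 3.91000e+02  2.30101e+02  4.19000e-01 -1.83000e-01]
 [ 3.94000e+02  2.29233e+02  4.23000e-01 -1.96000e-01]
 [ 3.97000e+02  2.28531e+02  4.26000e-01 -2.09000e-01]
 [ 4.00000e+02  2.28139e+02  4.27000e-01 -2.21000e-01]]
x= [-0.24064799  0.37451745] bar dir angle from +y: -0.23615759025883987
body corners z.038
[ 0.4284 -0.1068  0.03  ]
[ 0.3737 -0.1325  0.03  ]
[ 0.4053 -0.2531  0.02  ]
bar end (rear top) tri (array([ 0.43159358, -0.23802811,  0.09250204]), np.float64(0.0016782877191257014)) front top (array([ 0.40949493, -0.12492561,  0.07482435]), np.float64(0.01257339123435425))
```

View pics/t15.png

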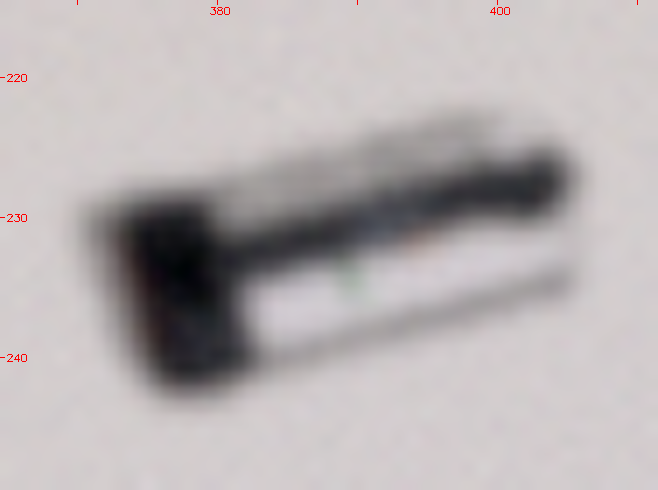

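View pics/s15.png

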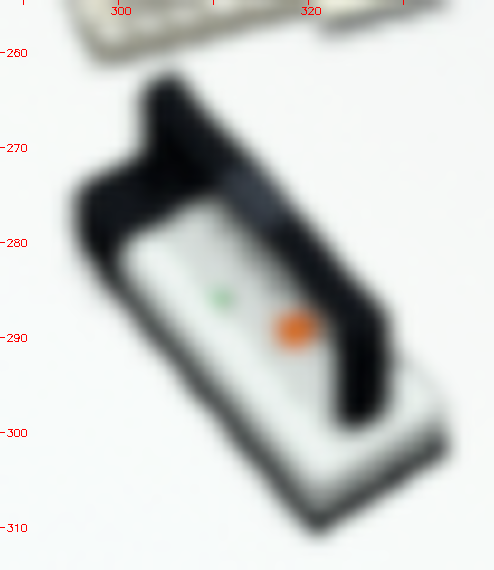

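Run:
```python
from h import *
t=cam("top");s=cam("side")
for p in((305,262.5),(328,287),(315,275.5)): print(p,onz(s,*p,.086).round(4))
print("blue top",onz(t,391,230.3,.086).round(4))
f=[-.24065,.37452]
print("rear bottom corner side",onz(s,320.5,310,0).round(4),onz(s,334.5,301.5,0.0).round(4))
u=np.array([-np.sin(.236),np.cos(.236)])
r=(onz(s,320.5,310,0)+onz(s,334.5,301.5,0))[:2]/2; print("rear mid",r,"centre",r+u*.068,"bar",r+u*.065)
mv([(.419,-.183,.2,.236)])
```

```text
(305, 262.5) [ 0.4038 -0.1327  0.086 ]
(328, 287) [ 0.4366 -0.2388  0.086 ]
(315, 275.5) [ 0.4156 -0.1882  0.086 ]
blue top [ 0.4172 -0.1816  0.086 ]
rear bottom corner side [ 0.4102 -0.2505  0.    ] [ 0.4599 -0.2374  0.    ]
rear mid [ 0.43503117 -0.24393851] centre [ 0.41913173 -0.1778234 ] bar [ 0.41983317 -0.18074025]
t 32.38 p [0.4473 0.3724 0.2811] open 0.0852 F [-0.2 -0.3  0.3] toolx [0.037 0.999 0.001] tooly [ 0.999 -0.037 -0.001] q [ 0.57 -0.07  1.66  0.    1.56  0.6 ]
[-55.62  -0.77   8.03] [ -0.   -0.1 -15.6]
```

play_rows([
  [[-1, -5, 0, 0, 0, 0, -2], [-1, -11, 0, 0, 0, 0, -4], [-1, -17, 0, 0, 0, 0, -6], [-1, -23, 0, 0, 0, 0, -8], [-1, -29, -0.2, 0, 0, 0, -10], [-1, -35, -0.4, 0, 0, 0, -12], [-1, -41, -0.5, 2, 0, 0, -14], [-1, -47, -0.7, 4, 0, 0, -15.6], [-1, -52, -0.8, 6, 0, 0, -15.6], [-1, -55.6, -0.8, 8, 0, 0, -15.6], [-1, -55.6, -0.8, 8, 0, 0, -15.6], [-1, -55.6, -0.8, 8, 0, 0, -15.6]],
])

```text
t: 33.88
tool_pos: [0.4186, -0.1827, 0.2009]
tool_rot: [-1.946, -2.465, -0.002]
contact_force: [0.5, 0.5, -0.5]
opening: 0.0856
```

Run:
```python
from h import *
mv([(.419,-.183,.06,.236)])
s=cam("side");crop(s,260,190,380,320,4.6,"s16");t=cam("top");crop(t,340,200,430,260,8,"t16")
```

```text
t 33.88 p [ 0.4186 -0.1827  0.2009] open 0.0856 F [ 0.5  0.5 -0.5] toolx [-0.232  0.973  0.001] tooly [0.973 0.232 0.   ] q [-0.58 -0.35  2.02  0.    1.47 -0.81]
[-0.05  0.03 14.09] [ 0.  -0.1 -0.1]
```

View pics/s16.png

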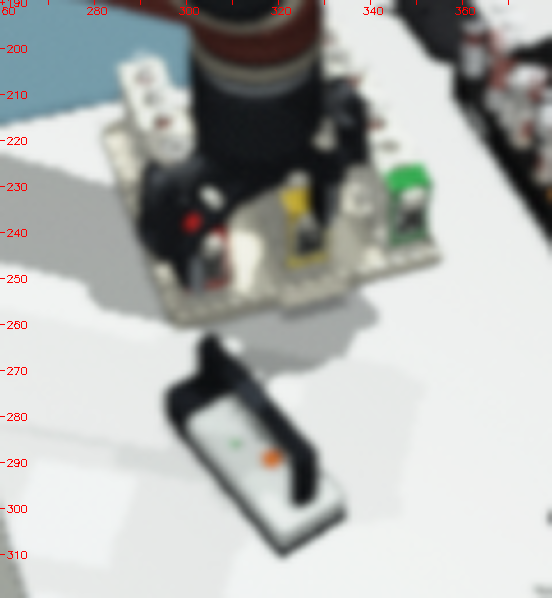

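View pics/t16.png

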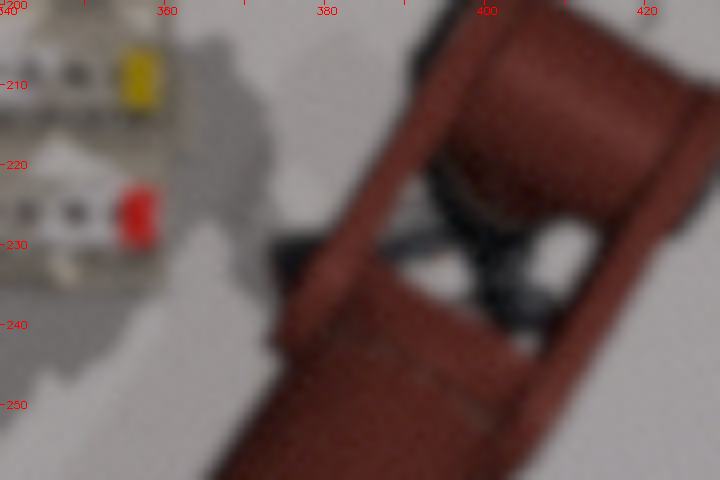

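play_rows([
  [[-1, 0, 0, 4, 0, 0, 0], [-1, 0, 0, 8, 0, 0, 0], [-1, 0, 0, 11, 0, 0, 0], [-1, 0, 0, 13, 0, 0, 0], [-1, 0, 0, 14.1, 0, 0, 0], [-1, 0, 0, 14.1, 0, 0, 0], [-0.5, 0, 0, 14.1, 0, 0, 0], [0, 0, 0, 14.1, 0, 0, 0], [0.3, 0, 0, 14.1, 0, 0, 0], [0.5, 0, 0, 14.1, 0, 0, 0], [0.7, 0, 0, 14.1, 0, 0, 0], [1, 0, 0, 14.1, 0, 0, 0], [1, 0, 0, 14.1, 0, 0, 0], [1, 0, 0, 14.1, 0, 0, 0], [1, 0, 0, 14.1, 0, 0, 0]],
], newtons=60)

```text
t: 35.85
tool_pos: [0.4193, -0.1822, 0.0605]
tool_rot: [1.944, 2.468, 0.001]
contact_force: [-1.9, -0.1, 3.0]
opening: 0.0149
```

Run:
```python
from h import *
mv([(.419,-.183,.16,.236),(.425,-.23,.16,.0)])
s=cam("side");crop(s,260,190,380,320,4.6,"s17")
```

```text
t 35.85 p [ 0.4193 -0.1822  0.0605] open 0.0149 F [-1.9 -0.1  3. ] toolx [-0.234  0.972  0.   ] tooly [0.972 0.234 0.001] q [-0.57 -0.19  2.14  0.    1.19 -0.81]
[-0.07 -0.04 -9.95] [ 0. -0.  0.]
[-4.78 -0.55 -9.95] [ 0.  -0.  13.5]
```

View pics/s17.png

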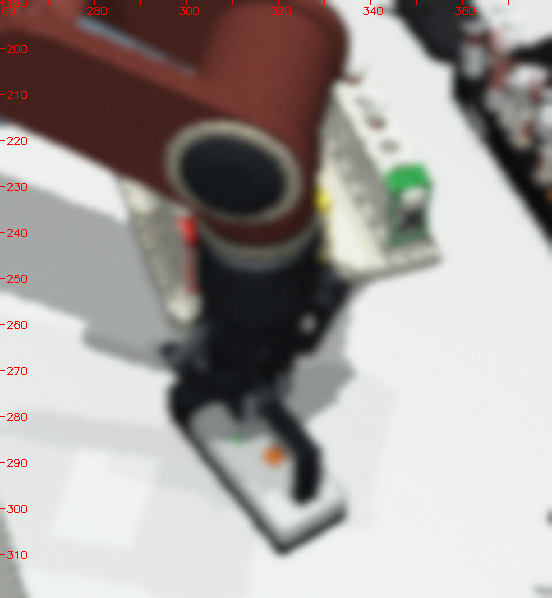

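Run:
```python
from h import *
mv([(.419,-.2,.11,.236),(.4258,-.2195,.11,-.037),(.4258,-.2195,.0925,-.037)])
```

```text
t 35.9 p [ 0.4193 -0.1823  0.0605] open 0.0146 F [-1.2  0.3  2.1] toolx [-0.234  0.972  0.   ] tooly [0.972 0.234 0.001] q [-0.57 -0.19  2.14  0.    1.19 -0.81]
[-1.72 -0.44 -4.95] [ 0. -0.  0.]
[-3.77 -0.23 -4.95] [ 0.  -0.  15.7]
[-3.77 -0.23 -3.2 ] [ 0.  -0.  15.7]
```

play_rows([
  [[1, 0, 0, -0.5, 0, 0, 0], [1, 0, 0, -2, 0, 0, 0], [1, -1, -0.2, -4, 0, 0, 0], [1, -2.5, -0.2, -5, 0, 0, 3], [1, -3.8, -0.2, -5, 0, 0, 7], [1, -3.8, -0.2, -5, 0, 0, 11], [1, -3.8, -0.2, -4.5, 0, 0, 14], [1, -3.8, -0.2, -3.8, 0, 0, 15.7], [1, -3.8, -0.2, -3.2, 0, 0, 15.7], [1, -3.8, -0.2, -3.2, 0, 0, 15.7], [1, -3.8, -0.2, -3.2, 0, 0, 15.7]],
])

```text
t: 37.28
tool_pos: [0.4263, -0.2197, 0.0925]
tool_rot: [2.263, 2.179, 0.001]
contact_force: [-0.2, -0.0, -2.4]
opening: 0.0148
```

Run:
```python
from h import *
mv([(.4258,-.2195,.0925,-.037)])
t=cam("top");s=cam("side");crop(t,310,185,420,255,7,"t18");crop(s,260,200,380,320,4.8,"s18")
```

```text
t 37.27 p [ 0.4263 -0.2197  0.0925] open 0.0148 F [-0.2 -0.  -2.4] toolx [0.038 0.999 0.001] tooly [ 0.999 -0.038  0.001] q [-0.63 -0.17  2.07  0.    1.24 -0.59]
[ 0.02 -0.05  0.  ] [ 0. -0. -0.]
```

View pics/t18.png

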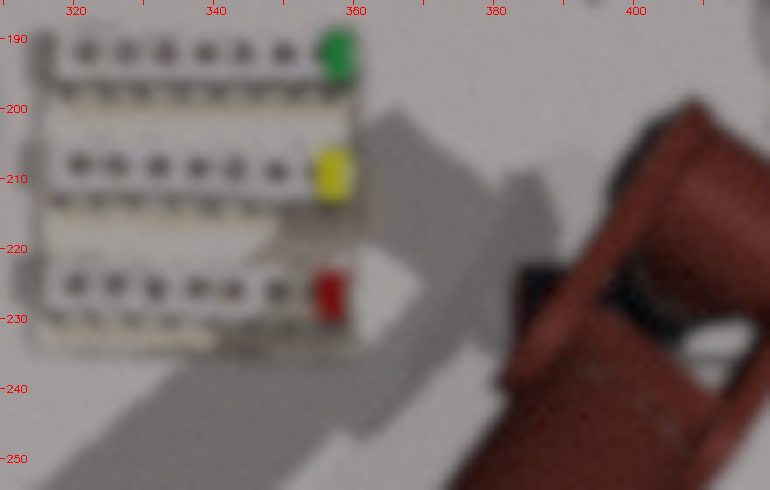

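View pics/s18.png

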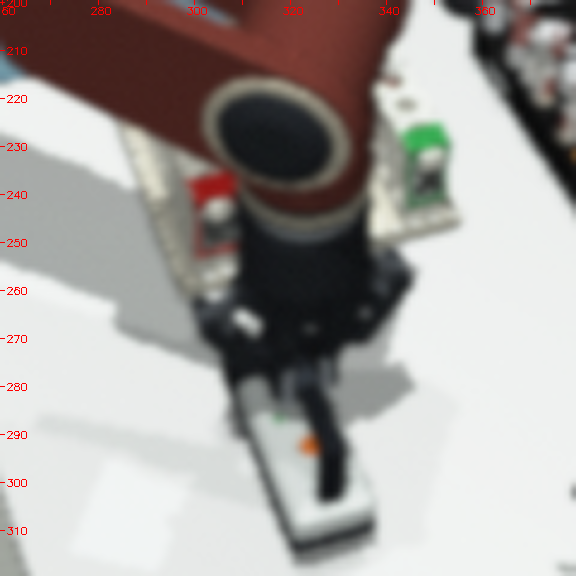

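Run:
```python
from h import *
t=cam("top");s=cam("side")
R=np.array([.426,-.2195]);f=np.array([.037,.999]);l=np.array([.999,-.037])
for nm,a,b,z in (("rear L bottom",-.065,-.03,.032),("rear R bottom",-.065,.03,.032),("rear L top",-.065,-.03,.07),("rear R top",-.065,.03,.07)):
    print(nm,np.round(proj(s,np.append(R+a*f+b*l,z)),1))
for nm,a,b,z in (("front R top",.071,.03,.07),("front L top",.071,-.03,.07)):
    print(nm,np.round(proj(t,np.append(R+a*f+b*l,z)),1), np.round(proj(s,np.append(R+a*f+b*l,z)),1))
mv([])
def enh(d,x0,y0,x1,y1,sc,name,lo,hi):
    d=dict(d);c=d["color"].astype(float);d["color"]=np.clip((c-lo)/(hi-lo)*255,0,255).astype(np.uint8);crop(d,x0,y0,x1,y1,sc,name)
enh(s,295,260,350,325,9,"s19",10,240);enh(t,375,210,405,245,14,"t19",10,180)
```

```text
rear L bottom [319.2 314.9]
rear R bottom [339.  309.2]
rear L top [319.2 307.3]
rear R top [339.5 301.7]
front R top [382.7 221.2] [324.  265.1]
front L top [382.5 235.1] [305.1 270. ]
t 37.48 p [ 0.4264 -0.2198  0.0928] open 0.015 F [ 0.2  0.1 -1.9] toolx [0.038 0.999 0.   ] tooly [ 0.999 -0.038  0.001] q [-0.63 -0.17  2.07  0.    1.24 -0.59]
```

View pics/s19.png

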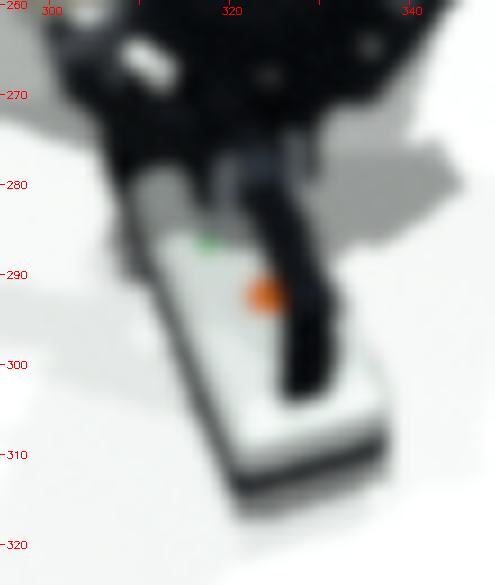

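View pics/t19.png

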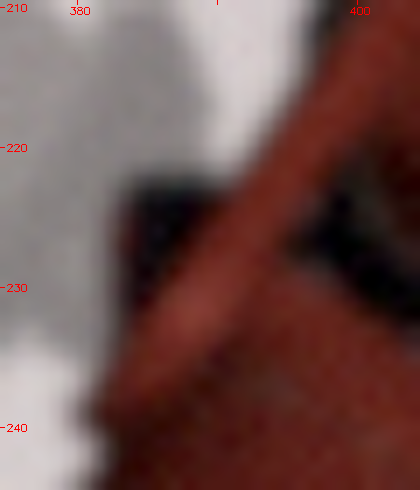

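Run:
```python
from h import *
s=cam("side")
V=s["color"].max(2).astype(float)
for lo in (100,150):
  P=[]
  for r in range(290,309):
    row=V[r,306:325]
    # white->: scanning right, last crossing from dark to bright
    k=np.argmin(row[:12+0]); 
    j=k
    while j<18 and row[j]<lo: j+=1
    u=306+j-1+(lo-row[j-1])/(row[j]-row[j-1]); P.append(onz(s,u,r,.062)[:2])
  P=np.array(P); f=np.polyfit(P[:,1],P[:,0],1); print(lo,f,P[0],P[-1],"tool dir .038")
```

```text
100 [-0.0415118   0.38752271] [ 0.39464041 -0.21635264] [ 0.39351805 -0.28002575] tool dir .038
150 [0.060716   0.41215261] [ 0.39867004 -0.21782017] [ 0.39031562 -0.2788593 ] tool dir .038
```

play_rows([
  [[1, 0, 0, 0, 0, 0, 0], [1, 0, 0, 0, 0, 0, 0], [1, 0, 0, 0, 0, 0, 0], [1, 0, 0, 0, 0, 0, 0], [1, 0, 0, 0, 0, 0, 0], [1, 0, 0, 0, 0, 0, 0], [1, 0, 0, 0, 0, 0, 0], [1, 0, 0, 0, 0, 0, 0], [1, 0, 0, 0, 0, 0, 0], [1, 0, 0, 0, 0, 0, 0], [1, 0, 0, 0, 0, 0, 0], [1, 0, 0, 0, 0, 0, 0], [1, 0, 0, 0, 0, 0, 0], [1, 0, 0, 0, 0, 0, 0]],
])

```text
t: 39.28
tool_pos: [0.4264, -0.2198, 0.0928]
tool_rot: [2.262, 2.179, 0.001]
contact_force: [-0.1, -0.0, -2.2]
opening: 0.0145
```

Run:
```python
from h import *
mv([(.5008,-.222,.0925,-.037),(.5747,-.2245,.0925,-.037)])
t=cam("top");s=cam("side")
K=lambda d,c:0
for n,d in(("top",t),):
    H,S,V=cv2.split(hsv(d))
    for c,m in(("red",((H<8)|(H>172))&(S>150)&(V>70)),("yel",(H>22)&(H<34)&(S>130)&(V>90)),("grn",(H>45)&(H<85)&(S>110)&(V>50))):
        mm=np.zeros_like(H);mm[185:240,345:365]=m[185:240,345:365]
        k,l,st,ce=cv2.connectedComponentsWithStats(mm)
        if k>1: i=1+np.argmax(st[1:,4]); print(n,c,st[i],ce[i].round(1), onz(d,*ce[i],.0825).round(4))
```

```text
t 39.27 p [ 0.4264 -0.2198  0.0928] open 0.0145 F [-0.1 -0.  -2.2] toolx [0.038 0.999 0.   ] tooly [ 0.999 -0.038  0.001] q [-0.63 -0.17  2.07  0.    1.24 -0.59]
[0.06 7.45 0.03] [ 0.1 -0.  -0. ]
[ 0.08 14.84  0.04] [ 0.1 -0.  -0. ]
top red [355 224   4   6  18] [356.7 226.8] [ 0.4329 -0.037   0.0825]
top yel [355 207   4   7  23] [356.8 210. ] [ 0.5056 -0.0386  0.0825]
top grn [356 190   4   6  18] [357.8 192.6] [ 0.5819 -0.0443  0.0825]
```

play_rows([
  [[1, 0, 0.6, 0, 0, 0, 0], [1, 0, 0.6, 0, 0, 0, 0], [1, 0, 0.6, 0, 0, 0, 0], [1, 0, 0.6, 0, 0, 0, 0], [1, 0, 0.6, 0, 0, 0, 0], [1, 0, 0.6, 0, 0, 0, 0], [1, 0, 0.6, 0, 0, 0, 0], [1, 0, 0.6, 0, 0, 0, 0], [1, 0, 0.6, 0, 0, 0, 0], [1, 0, -0.6, 0, 0, 0, 0], [1, 0, -0.6, 0, 0, 0, 0], [1, 0, -0.6, 0, 0, 0, 0], [1, 0, -0.6, 0, 0, 0, 0], [1, 0, -0.6, 0, 0, 0, 0], [1, 0, -0.6, 0, 0, 0, 0], [1, 0, -0.6, 0, 0, 0, 0], [1, 0, -0.6, 0, 0, 0, 0], [1, 0, -0.6, 0, 0, 0, 0], [1, 0, -0.6, 0, 0, 0, 0]],
])

```text
t: 41.75
tool_pos: [0.4204, -0.2195, 0.0927]
tool_rot: [2.262, 2.179, 0.001]
contact_force: [-0.1, -1.3, -2.3]
opening: 0.0147
```

play_rows([
  [[1, 0, 2, 0, 0, 0, 0], [1, 0, 4.5, 0, 0, 0, 0], [1, 0, 7, 0, 0, 0, 0], [1, 0, 8.05, 0, 0, 0, 0], [1, 0, 8.05, 0, 0, 0, 0], [1, 0, 8.05, 0, 0, 0, 0], [1, 0, 8.05, 0, 0, 0, 0], [1, 0, 8.05, 0, 0, 0, 0], [1, 0, 8.05, 0, 0, 0, 0], [1, 0, 8.05, 0, 0, 0, 0], [1, 0, 8.05, 0, 0, 0, 0], [1, 0, 8.05, 0, 0, 0, 0], [1, 0, 8.05, 0, 0, 0, 0], [1, 0, 8.05, 0, 0, 0, 0], [1, 0, 8.05, 0, 0, 0, 0]],
])

```text
t: 43.62
tool_pos: [0.5008, -0.2225, 0.0928]
tool_rot: [2.262, 2.179, 0.001]
contact_force: [-0.1, 0.3, -2.1]
opening: 0.0151
```

Run:
```python
from h import *
mv([(.5008,-.222,.0925,-.037),(.5747,-.2245,.0925,-.037)])
t=cam("top");s=cam("side");crop(t,330,175,430,245,7.5,"t20");crop(s,290,210,400,325,5,"s20")
```

```text
t 43.62 p [ 0.5008 -0.2225  0.0928] open 0.0151 F [-0.1  0.3 -2.1] toolx [0.038 0.999 0.   ] tooly [ 0.999 -0.038  0.001] q [-0.55 -0.    1.91  0.    1.23 -0.52]
[ 0.05 -0.    0.03] [ 0.1 -0.  -0. ]
[0.08 7.39 0.04] [ 0.1 -0.  -0. ]
```

View pics/t20.png

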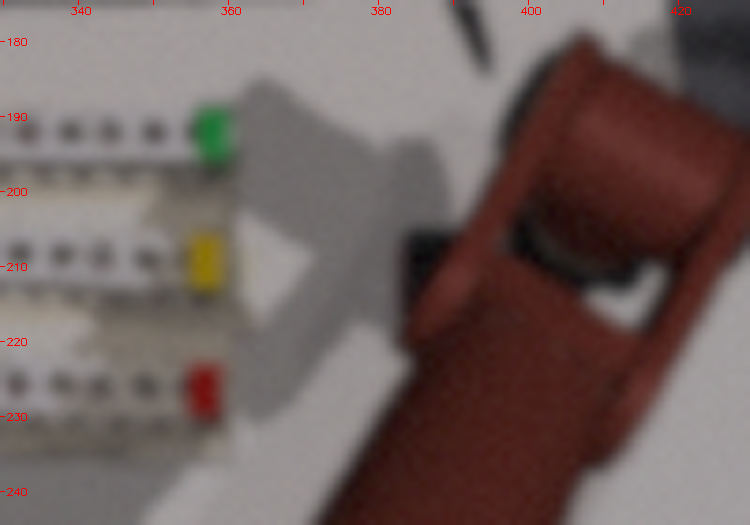

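View pics/s20.png

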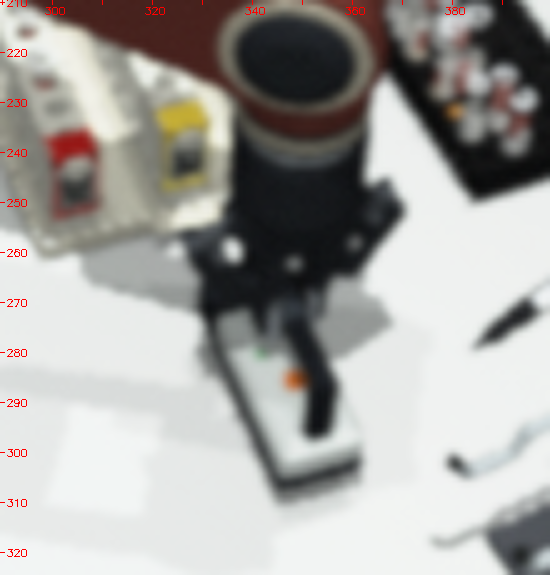

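Run:
```python
from h import *
t=cam("top");s=cam("side")
def pr(d,R,a,off):
    f=np.array([-np.sin(a),np.cos(a)]);l=np.array([np.cos(a),np.sin(a)])
    return [np.round(proj(d,np.append(np.array(R)+p*f+q*l,z+off)),1) for p,q,z in ((.071,.03,.038),(.071,-.03,.038),(.045,.03,.038),(-.065,.03,.038),(-.065,-.03,.038),(-.065,-.03,0),(-.065,.03,0))]
print("init top",*pr(t,(.4193,-.1822),.236,0)); print("init side",*pr(s,(.4193,-.1822),.236,0))
for a in(-.038,0.0,.04): print(a,"top",*pr(t,(.5008,-.2225),a,.0323)); print("   side",*pr(s,(.5008,-.2225),a,.0323))
def enh(d,x0,y0,x1,y1,sc,name,lo,hi):
    d=dict(d);c=d["color"].astype(float);d["color"]=np.clip((c-lo)/(hi-lo)*255,0,255).astype(np.uint8);crop(d,x0,y0,x1,y1,sc,name)
enh(s,320,255,375,320,9,"s21",10,240);enh(t,375,195,405,230,14,"t21",10,180)
```

```text
init top [371.8 228.5] [375.4 241.8] [377.6 227.1] [401.9 221.2] [405.6 234.5] [404.  235.6] [400.3 222.6]
init side [311.  263.5] [294.6 272. ] [315.6 269.1] [336.2 294. ] [319.3 303.7] [319.2 311. ] [335.8 301.4]
-0.038 top [382.8 204.1] [382.7 217.8] [388.8 204.3] [414.3 205.3] [414.4 218.9] [412.5 220.4] [412.4 206.9]
   side [347.2 259.2] [328.7 263.9] [350.2 265.6] [364.2 294.8] [344.5 300.3] [343.9 307.9] [363.2 302.4]
0.0 top [382.6 204.7] [383.  218.4] [388.6 204.7] [414.  204.7] [414.6 218.4] [412.8 219.8] [412.2 206.4]
   side [346.2 259.1] [328.  264.4] [349.6 265.4] [364.9 294.2] [345.5 300.4] [344.8 308. ] [363.9 301.8]
0.04 top [382.3 205.4] [383.3 219.1] [388.3 205.1] [413.7 204.1] [414.9 217.8] [413.  219.2] [411.8 205.8]
   side [345.2 259.1] [327.3 265. ] [348.9 265.3] [365.5 293.6] [346.5 300.4] [345.8 308. ] [364.5 301.2]
```

View pics/s21.png

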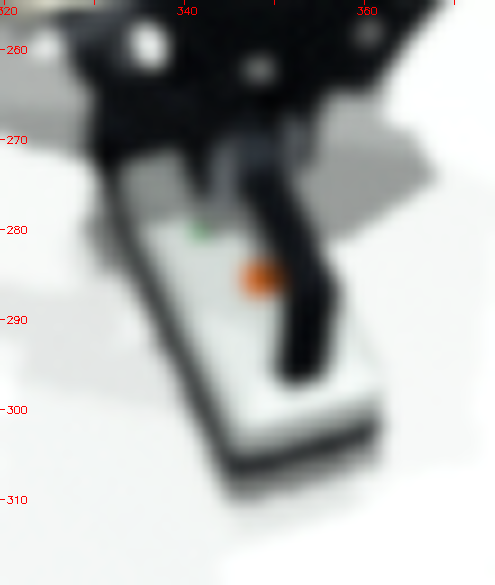

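View pics/t21.png

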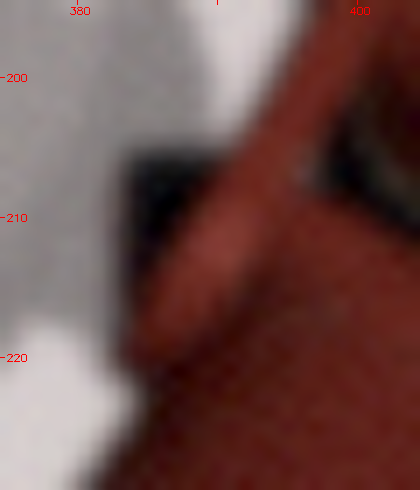

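Run:
```python
from h import *
s=cam("side")
R0=np.array([.4193,-.1822]);a0=.236;R1=np.array([.5008,-.2225]);a1=-.038
ax=lambda a:(np.array([-np.sin(a),np.cos(a)]),np.array([np.cos(a),np.sin(a)]))
f0,l0=ax(a0);f1,l1=ax(a1)
for nm,p0,z,p1 in (("orange",(318.5,289.3),.038,(348.5,285.7)),("green",(311,286),.038,(342,280)),("postbase",(325,299.3),.04,(353,296.5)),("postL",(323.3,298),.04,(350.5,296))):
    w=onz(s,*p0,z)[:2]-R0; p,q=w@f0,w@l0
    out=[]
    for th in(0,.1):
        pp=p*np.cos(th)-(z-.079)*np.sin(th)*1; zz=.1113+(z-.079)*np.cos(th)+p*np.sin(th)
        out.append(np.round(proj(s,np.append(R1+pp*f1+q*l1,zz)),1))
    print(nm,"local",p.round(4),q.round(4),"pred level",out[0],"pred nose-up .1",out[1],"obs",p1)
```

```text
orange local -0.0225 -0.0042 pred level [347.7 286. ] pred nose-up .1 [347.1 285.3] obs (348.5, 285.7)
green local -0.0003 -0.0163 pred level [341.1 281.1] pred nose-up .1 [340.6 280. ] obs (342, 280)
postbase local -0.063 -0.0086 pred level [351.4 297.3] pred nose-up .1 [350.7 297.4] obs (353, 296.5)
postL local -0.0566 -0.0102 pred level [350.  295.7] pred nose-up .1 [349.4 295.6] obs (350.5, 296)
```

play_rows([
  [[1, 0, 0.6, 0, 0, 0, 0], [1, 0, 0.6, 0, 0, 0, 0], [1, 0, 0.6, 0, 0, 0, 0], [1, 0, 0.6, 0, 0, 0, 0], [1, 0, 0.6, 0, 0, 0, 0], [1, 0, 0.6, 0, 0, 0, 0], [1, 0, 0.6, 0, 0, 0, 0], [1, 0, 0.6, 0, 0, 0, 0], [1, 0, 0.6, 0, 0, 0, 0], [1, 0, -0.6, 0, 0, 0, 0], [1, 0, -0.6, 0, 0, 0, 0], [1, 0, -0.6, 0, 0, 0, 0], [1, 0, -0.6, 0, 0, 0, 0], [1, 0, -0.6, 0, 0, 0, 0], [1, 0, -0.6, 0, 0, 0, 0], [1, 0, -0.6, 0, 0, 0, 0], [1, 0, -0.6, 0, 0, 0, 0], [1, 0, -0.6, 0, 0, 0, 0], [1, 0, -0.6, 0, 0, 0, 0]],
])

```text
t: 46.25
tool_pos: [0.4948, -0.2223, 0.0928]
tool_rot: [2.262, 2.179, 0.001]
contact_force: [-0.1, -1.2, -1.4]
opening: 0.0151
```

play_rows([
  [[1, 0, 2, 0, 0, 0, 0], [1, 0, 4.5, 0, 0, 0, 0], [1, 0, 7, 0, 0, 0, 0], [1, 0, 8.05, 0, 0, 0, 0], [1, 0, 8.05, 0, 0, 0, 0], [1, 0, 8.05, 0, 0, 0, 0], [1, 0, 8.05, 0, 0, 0, 0], [1, 0, 8.05, 0, 0, 0, 0], [1, 0, 8.05, 0, 0, 0, 0], [1, 0, 8.05, 0, 0, 0, 0], [1, 0, 8.05, 0, 0, 0, 0], [1, 0, 8.05, 0, 0, 0, 0], [1, 0, 8.05, 0, 0, 0, 0], [1, 0, 8.05, 0, 0, 0, 0], [1, 0, 8.05, 0, 0, 0, 0]],
])

```text
t: 48.12
tool_pos: [0.5752, -0.2253, 0.0929]
tool_rot: [2.262, 2.179, 0.001]
contact_force: [-0.8, 0.7, -2.7]
opening: 0.0152
```

play_rows([
  [[1, 0, 0.6, 0, 0, 0, 0], [1, 0, 0.6, 0, 0, 0, 0], [1, 0, 0.6, 0, 0, 0, 0], [1, 0, 0.6, 0, 0, 0, 0], [1, 0, 0.6, 0, 0, 0, 0], [1, 0, 0.6, 0, 0, 0, 0], [1, 0, 0.6, 0, 0, 0, 0], [1, 0, 0.6, 0, 0, 0, 0], [1, 0, 0.6, 0, 0, 0, 0], [1, 0, -0.6, 0, 0, 0, 0], [1, 0, -0.6, 0, 0, 0, 0], [1, 0, -0.6, 0, 0, 0, 0], [1, 0, -0.6, 0, 0, 0, 0], [1, 0, -0.6, 0, 0, 0, 0], [1, 0, -0.6, 0, 0, 0, 0], [1, 0, -0.6, 0, 0, 0, 0], [1, 0, -0.6, 0, 0, 0, 0], [1, 0, -0.6, 0, 0, 0, 0], [1, 0, -0.6, 0, 0, 0, 0]],
])

```text
t: 50.5
tool_pos: [0.5692, -0.2251, 0.0929]
tool_rot: [2.262, 2.179, 0.001]
contact_force: [-0.1, 0.3, -2.4]
opening: 0.0147
```

Run:
```python
from h import *
ex=np.array([np.cos(.097),np.sin(.097)]);th=np.array([.550,-.408])
a=th-.10*ex;b=th-.05*ex; print(a,b)
mv([(*a,.25,.097),(*a,.1655,.097),(*th,.1655,.097),(*th,.1425,.097)])
t=cam("top");s=cam("side");crop(t,330,165,470,245,5.5,"t22");crop(s,300,200,450,360,3.7,"s22")
```

```text
[ 0.45047008 -0.4176848 ] [ 0.50023504 -0.4128424 ]
t 50.5 p [ 0.5692 -0.2251  0.0929] open 0.0147 F [-0.1  0.3 -2.4] toolx [0.038 0.999 0.   ] tooly [ 0.999 -0.038  0.001] q [-0.5   0.14  1.76  0.    1.24 -0.46]
[-19.69 -11.13 -15.73] [ 0.1 -0.  -7.7]
[-19.69 -11.14  -7.28] [ 0.1 -0.  -7.7]
[-18.35  -1.23  -7.27] [ 0.1 -0.  -7.7]
[-18.35  -1.23  -4.97] [ 0.1 -0.  -7.7]
```

View pics/s22.png

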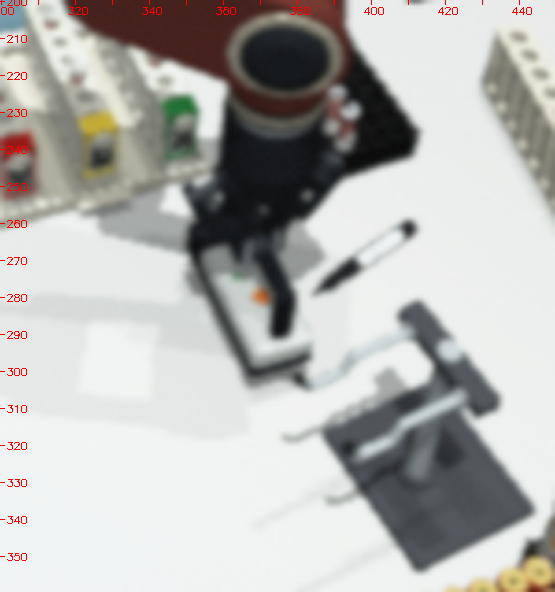

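View pics/t22.png

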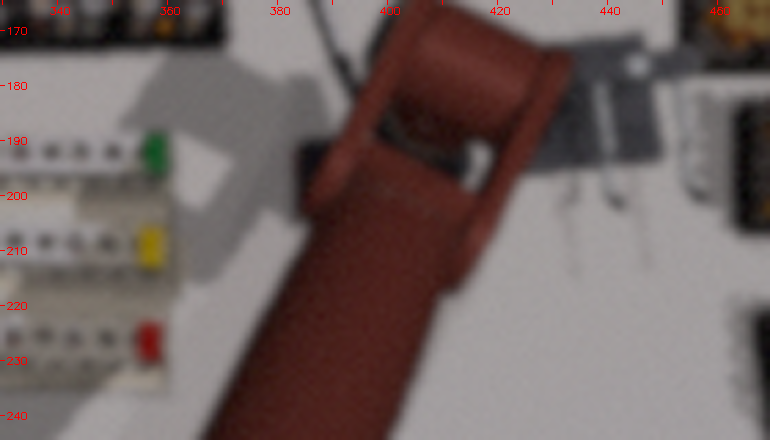

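play_rows([
  [[1, -1, -0.5, -2, 0, 0, 0], [1, -2, -3, -5, 0, 0, 0], [1, -4, -6.5, -9, 0, 0, -2], [1, -7, -10, -13, 0, 0, -4], [1, -11, -11.1, -15.7, 0, 0, -6], [1, -15, -11.1, -15.7, 0, 0, -7.7], [1, -18.5, -11.1, -15.7, 0, 0, -7.7], [1, -19.7, -11.1, -15.7, 0, 0, -7.7], [1, -19.7, -11.1, -15.7, 0, 0, -7.7], [1, -19.7, -11.1, -15.7, 0, 0, -7.7]],
])

```text
t: 51.85
tool_pos: [0.4509, -0.417, 0.25]
tool_rot: [2.11, 2.327, 0.002]
contact_force: [-0.2, 0.9, -2.4]
opening: 0.0149
```

Run:
```python
from h import *
mv([])
t=cam("top");s=cam("side");crop(t,380,165,470,275,5.4,"t23");crop(s,300,200,450,360,3.7,"s23")
def enh(d,x0,y0,x1,y1,sc,name,lo,hi):
    d=dict(d);c=d["color"].astype(float);d["color"]=np.clip((c-lo)/(hi-lo)*255,0,255).astype(np.uint8);crop(d,x0,y0,x1,y1,sc,name)
enh(s,330,225,400,305,7.4,"s23b",10,240)
```

```text
t 51.85 p [ 0.4509 -0.417   0.25  ] open 0.0149 F [-0.2  0.9 -2.4] toolx [-0.097  0.995  0.   ] tooly [0.995 0.097 0.001] q [-0.87  0.02  1.62  0.    1.51 -0.97]
```

View pics/s23.png

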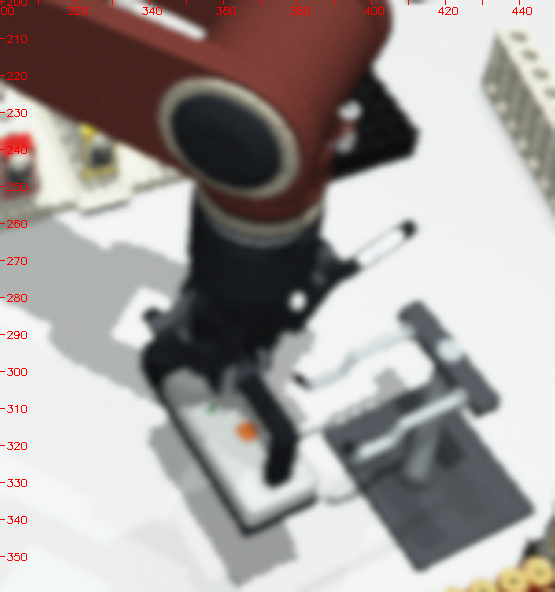

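View pics/t23.png

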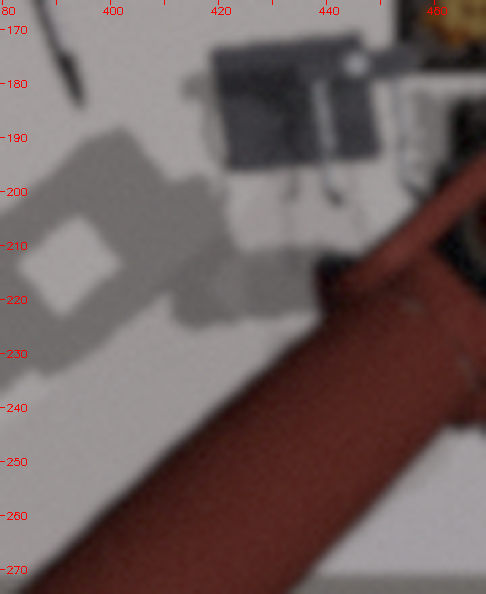

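View pics/s23b.png

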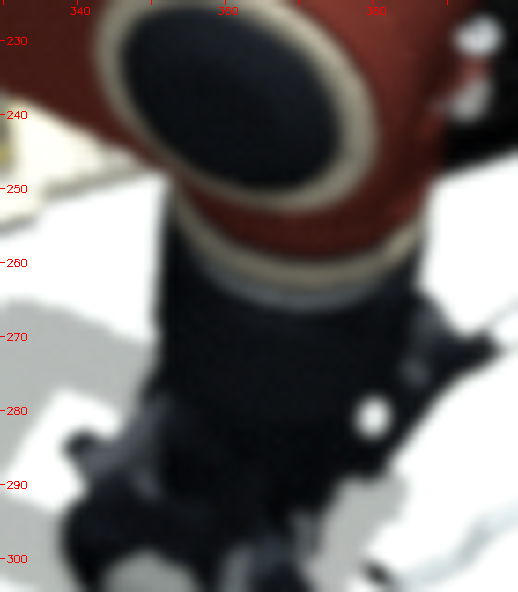

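Run:
```python
from h import *
s=cam("side");t=cam("top")
def pred(d,R,a,zb,th):
    f=np.array([-np.sin(a),np.cos(a)]);l=np.array([np.cos(a),np.sin(a)]);o=[]
    for p,q,z in ((.071,-.03,-.041),(.071,-.03,-.079),(-.065,-.03,-.079),(-.065,.03,-.079),(-.065,-.03,-.041),(-.0225,-.0042,-.041),(.0,-.0163,-.041),(-.055,0,.007)):
        pp=p*np.cos(th)-z*np.sin(th); zz=zb+z*np.cos(th)+p*np.sin(th); o.append(np.round(proj(d,np.append(np.array(R)+pp*f+q*l,zz)),1))
    return o
print("          front L top, front L bot, rear L bot, rear R bot, rear L top, orange, green, bar rear top")
print("init lev ",*pred(s,(.4193,-.1822),.236,.079,0))
for th in(-.1,0,.1): print(th,*pred(s,(.4509,-.417),.097,.2685,th))
def enh(d,x0,y0,x1,y1,sc,name,lo,hi):
    d=dict(d);c=d["color"].astype(float);d["color"]=np.clip((c-lo)/(hi-lo)*255,0,255).astype(np.uint8);crop(d,x0,y0,x1,y1,sc,name)
enh(s,332,285,392,350,9,"s24",10,240)
```

```text
front L top, front L bot, rear L bot, rear R bot, rear L top, orange, green, bar rear top
init lev  [294.6 272. ] [295.  279.5] [319.2 311. ] [335.8 301.4] [319.3 303.7] [318.5 289.3] [310.9 285.9] [326.1 286.6]
-0.1 [337.7 293.4] [337.9 303.5] [365.9 346.3] [388.4 335.9] [366.4 336.3] [366.6 317.7] [357.1 312.5] [376.5 314.2]
0 [336.9 290.4] [336.4 299.4] [364.  345.1] [386.3 334.7] [365.3 336.5] [365.6 316.9] [356.2 311.2] [376.5 315.9]
0.1 [336.3 287.5] [335.1 295.3] [362.  343.4] [384.1 333.2] [364.  336.3] [364.6 315.9] [355.4 309.8] [376.4 317.5]
```

View pics/s24.png

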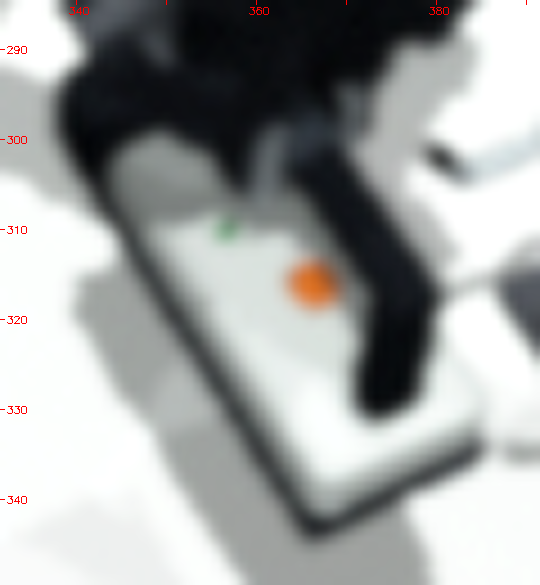

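Run:
```python
from h import *
ex=np.array([np.cos(.097),np.sin(.097)]);th=np.array([.550,-.408]);a=th-.1*ex;b=th-.04*ex
mv([(*a,.1645,.097),(*b,.1645,.097),(*th,.1645,.097)])
```

```text
t 52.05 p [ 0.451  -0.417   0.2498] open 0.0147 F [-0.4 -0.5 -2.2] toolx [-0.098  0.995  0.   ] tooly [0.995 0.098 0.001] q [-0.87  0.02  1.62  0.    1.51 -0.97]
[-0.06 -0.07  8.53] [ 0.1 -0.   0.1]
[-0.07  5.93  8.54] [ 0.1 -0.   0.1]
[-0.07  9.93  8.54] [ 0.1 -0.   0.1]
```

play_rows([
  [[1, 0, 0, 2, 0, 0, 0], [1, 0, 0, 5, 0, 0, 0], [1, 0, 0, 7.5, 0, 0, 0], [1, 0, 0, 8.5, 0, 0, 0], [1, -0.1, 0, 8.55, 0, 0, 0], [1, -0.1, 1, 8.55, 0, 0, 0], [1, -0.1, 2.5, 8.55, 0, 0, 0], [1, -0.1, 4, 8.55, 0, 0, 0], [1, -0.1, 5.2, 8.55, 0, 0, 0], [1, -0.1, 5.9, 8.55, 0, 0, 0], [1, -0.1, 5.9, 8.55, 0, 0, 0], [1, -0.1, 5.9, 8.55, 0, 0, 0]],
])

```text
t: 53.55
tool_pos: [0.5096, -0.4122, 0.1643]
tool_rot: [2.11, 2.327, 0.001]
contact_force: [-0.1, 0.2, -2.7]
opening: 0.0149
```

Run:
```python
from h import *
mv([(.55,-.408,.1645,.097),(.55,-.408,.1425,.097)])
t=cam("top");s=cam("side");crop(t,400,160,475,240,7,"t25");crop(s,340,240,450,360,5,"s25")
```

```text
t 53.55 p [ 0.5096 -0.4122  0.1643] open 0.0149 F [-0.1  0.2 -2.7] toolx [-0.098  0.995  0.   ] tooly [0.995 0.098 0.001] q [-0.79  0.17  1.6   0.    1.37 -0.89]
[ 0.02  4.06 -0.02] [ 0. -0.  0.]
[0.02 4.06 2.18] [ 0. -0.  0.]
```

View pics/s25.png

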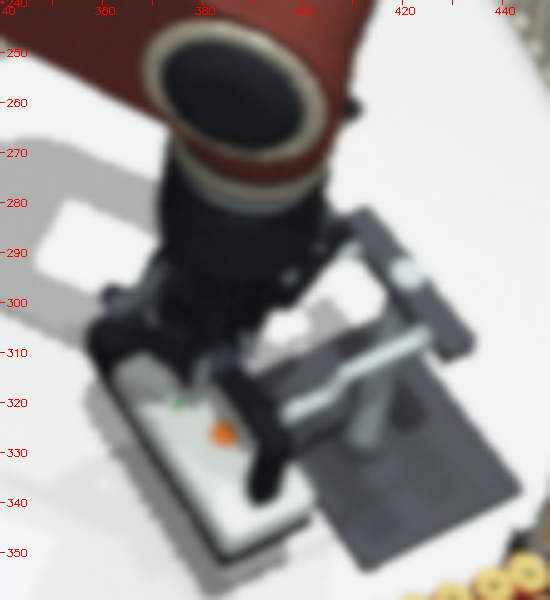

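View pics/t25.png

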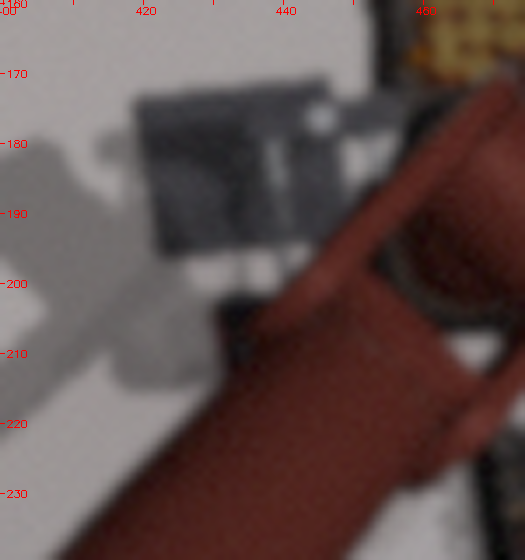

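play_rows([
  [[1, 0, 0.5, 0, 0, 0, 0], [1, 0, 1, 0, 0, 0, 0], [1, 0, 1.5, 0, 0, 0, 0], [1, 0, 2, 0, 0, 0, 0], [1, 0, 2, 0, 0, 0, 0]],
])

```text
t: 54.28
tool_pos: [0.5299, -0.4102, 0.1643]
tool_rot: [2.11, 2.327, 0.001]
contact_force: [-0.7, -0.1, -1.5]
opening: 0.0152
```

Run:
```python
from h import *
mv([(.55,-.408,.1645,.097)])
s=cam("side");crop(s,340,240,450,360,5,"s26")
```

```text
t 54.27 p [ 0.5299 -0.4102  0.1643] open 0.0152 F [-0.7 -0.1 -1.5] toolx [-0.098  0.995  0.   ] tooly [0.995 0.098 0.001] q [-0.77  0.2   1.56  0.    1.38 -0.87]
[ 0.02  2.02 -0.01] [ 0.  -0.   0.1]
```

View pics/s26.png

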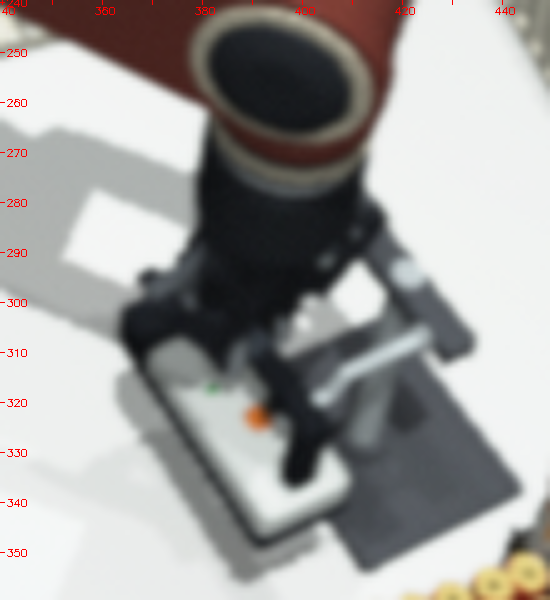

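play_rows([
  [[1, 0, 0.5, 0, 0, 0, 0], [1, 0, 1, 0, 0, 0, 0], [1, 0, 1.5, 0, 0, 0, 0], [1, 0, 2, 0, 0, 0, 0], [1, 0, 2, 0, 0, 0, 0], [1, 0, 2, 0.3, 0, 0, 0], [1, 0, 2, 0.7, 0, 0, 0], [1, 0, 2, 1.1, 0, 0, 0], [1, 0, 2, 1.5, 0, 0, 0], [1, 0, 2, 1.5, 0, 0, 0]],
])

```text
t: 55.58
tool_pos: [0.5492, -0.4081, 0.1486]
tool_rot: [-2.11, -2.327, -0.001]
contact_force: [-0.1, 0.6, -2.5]
opening: 0.0148
```

Run:
```python
from h import *
mv([(.55,-.408,.1425,.097)])
s=cam("side");crop(s,340,240,450,360,5,"s27")
```

```text
t 55.58 p [ 0.5492 -0.4081  0.1486] open 0.0148 F [-0.1  0.6 -2.5] toolx [-0.098  0.995  0.001] tooly [ 0.995  0.098 -0.   ] q [-0.75  0.25  1.54  0.    1.36 -0.85]
[-0.    0.08  0.61] [-0.  -0.1  0. ]
```

View pics/s27.png

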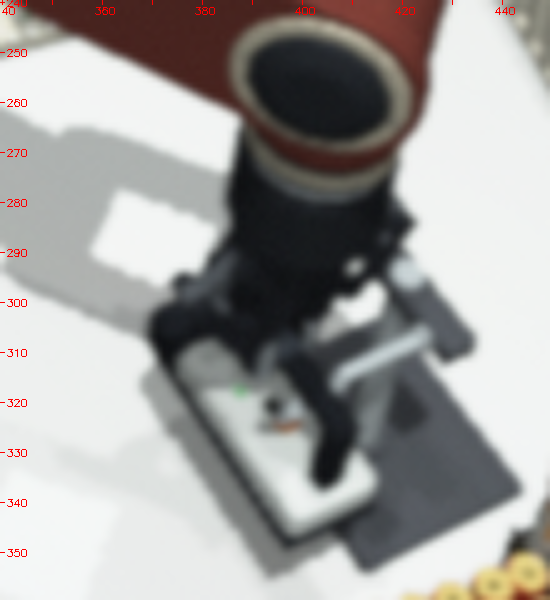

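play_rows([
  [[1, 0, 0, 0.2, 0, 0, 0], [1, 0, 0, 0.4, 0, 0, 0], [1, 0, 0, 0.4, 0, 0, 0], [1, 0, 0, 0.4, 0, 0, 0]],
])

```text
t: 56.12
tool_pos: [0.5494, -0.4082, 0.145]
tool_rot: [-2.11, -2.327, -0.001]
contact_force: [0.1, -0.5, -3.5]
opening: 0.015
```

play_rows([
  [[1, 0, 0, 0.1, 0, 0, 0], [1, 0, 0, 0.1, 0, 0, 0], [1, 0, 0, 0.1, 0, 0, 0]],
])

```text
t: 56.5
tool_pos: [0.5494, -0.4082, 0.144]
tool_rot: [-2.11, -2.327, -0.001]
contact_force: [0.1, 0.0, -1.7]
opening: 0.0151
```

play_rows([
  [[1, 0, 0, 0.1, 0, 0, 0], [1, 0, 0, 0.1, 0, 0, 0], [1, 0, 0, 0.1, 0, 0, 0]],
])

```text
t: 56.88
tool_pos: [0.5494, -0.4082, 0.143]
tool_rot: [-2.11, -2.327, -0.001]
contact_force: [-0.7, -0.6, -1.6]
opening: 0.0149
```

play_rows([
  [[1, 0, 0, 0.1, 0, 0, 0], [1, 0, 0, 0.1, 0, 0, 0], [1, 0, 0, 0.1, 0, 0, 0]],
])

```text
t: 57.25
tool_pos: [0.5494, -0.4082, 0.142]
tool_rot: [-2.11, -2.327, -0.001]
contact_force: [1.3, 0.1, -2.1]
opening: 0.0147
```

play_rows([
  [[1, 0, 0, 0.1, 0, 0, 0], [1, 0, 0, 0.1, 0, 0, 0], [1, 0, 0, 0.1, 0, 0, 0]],
])

```text
t: 57.62
tool_pos: [0.5495, -0.4083, 0.1418]
tool_rot: [2.11, 2.327, 0.001]
contact_force: [-2.2, 1.4, 3.6]
opening: 0.0148
```

Run:
```python
from h import *
mv([])
s=cam("side");crop(s,350,250,450,360,5.4,"s28")
```

```text
t 57.62 p [ 0.5495 -0.4083  0.1418] open 0.0148 F [-2.2  1.4  3.6] toolx [-0.098  0.995  0.   ] tooly [0.995 0.098 0.001] q [-0.75  0.25  1.54  0.    1.35 -0.85]
```

View pics/s28.png

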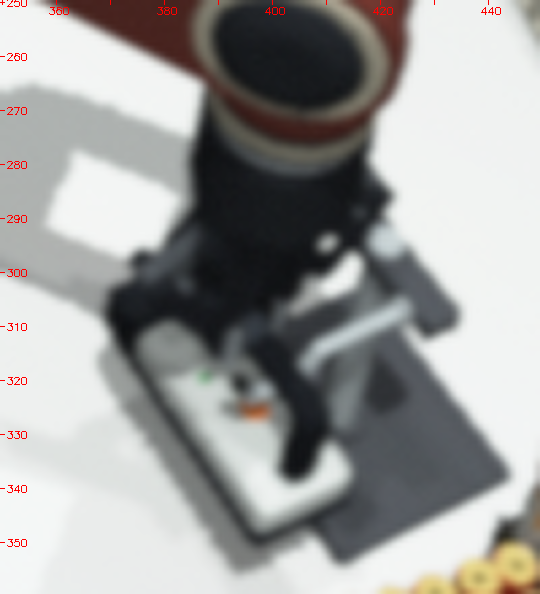

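play_rows([
  [[0.6, 0, 0, 0, 0, 0, 0], [0.5, 0, 0, 0, 0, 0, 0], [0.4, 0, 0, 0, 0, 0, 0], [0.3, 0, 0, 0, 0, 0, 0], [0.2, 0, 0, 0, 0, 0, 0], [0.1, 0, 0, 0, 0, 0, 0], [0.1, 0, 0, 0, 0, 0, 0], [0.1, 0, 0, 0, 0, 0, 0], [0.1, 0, 0, 0, 0, 0, 0]],
])

```text
t: 58.8
tool_pos: [0.5495, -0.4083, 0.1417]
tool_rot: [2.11, 2.327, 0.001]
contact_force: [-0.8, -0.5, -0.5]
opening: 0.0385
```

Run:
```python
from h import *
mv([])
s=cam("side");crop(s,350,250,450,360,5.4,"s29")
```

```text
t 58.8 p [ 0.5495 -0.4083  0.1417] open 0.0385 F [-0.8 -0.5 -0.5] toolx [-0.098  0.995  0.   ] tooly [0.995 0.098 0.001] q [-0.75  0.25  1.54  0.    1.35 -0.85]
```

View pics/s29.png

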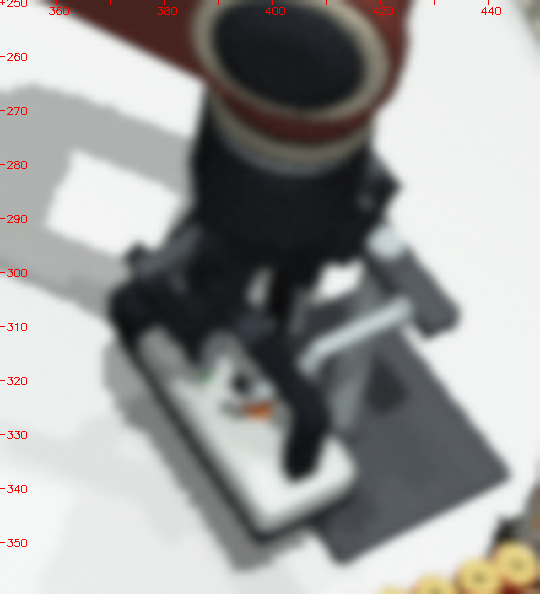

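Hangs. Retreat upward and away.

play_rows([
  [[0.1, 0, 0, -1, 0, 0, 0], [0.1, 0, 0, -3, 0, 0, 0], [0.1, 0, 0, -6, 0, 0, 0], [0.1, 0, 0, -10, 0, 0, 0], [0.1, 0, 0, -14, 0, 0, 0], [0.1, 0, -3, -15, 0, 0, 0], [0.1, 4, -6, -15, 0, 0, 0], [0.1, 9, -8, -15, 0, 0, 0], [0.1, 14, -8, -15, 0, 0, 0], [0.1, 20, -8, -15, 0, 0, 0], [0.1, 26, -8, -15, 0, 0, 0], [0.1, 32, -8, -15, 0, 0, 0], [0.1, 38, -8, -15, 0, 0, 0], [0.1, 40, -8, -15, 0, 0, 0], [0.1, 40, -8, -15, 0, 0, 0], [0.1, 40, -8, -15, 0, 0, 0]],
])

```text
t: 60.85
tool_pos: [0.431, -0.0187, 0.2929]
tool_rot: [2.11, 2.326, 0.002]
contact_force: [0.4, -0.8, -0.2]
opening: 0.0383
```

Run:
```python
from h import *
mv([])
s=cam("side");t=cam("top");crop(s,350,250,450,360,5.4,"s30");crop(t,395,160,475,240,7,"t30");crop(s,200,120,460,340,3,"s30b");crop(t,225,160,445,260,3.6,"t30b")
```

```text
t 60.85 p [ 0.431  -0.0187  0.2929] open 0.0383 F [ 0.4 -0.8 -0.2] toolx [-0.097  0.995 -0.   ] tooly [0.995 0.097 0.002] q [-0.22 -0.47  1.96  0.    1.65 -0.31]
```

View pics/s30.png

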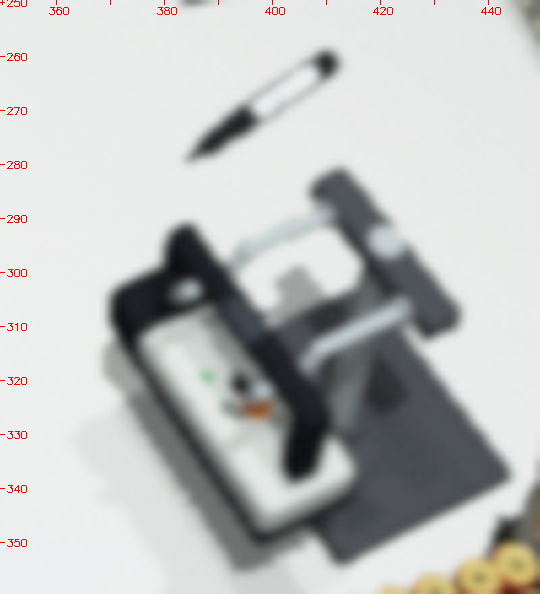

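View pics/t30.png

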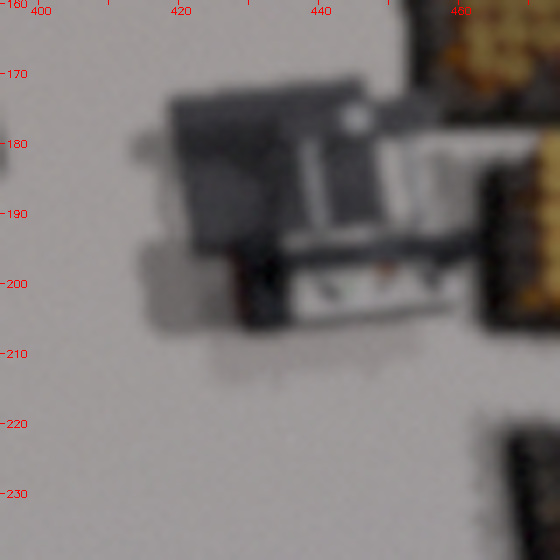

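View pics/s30b.png

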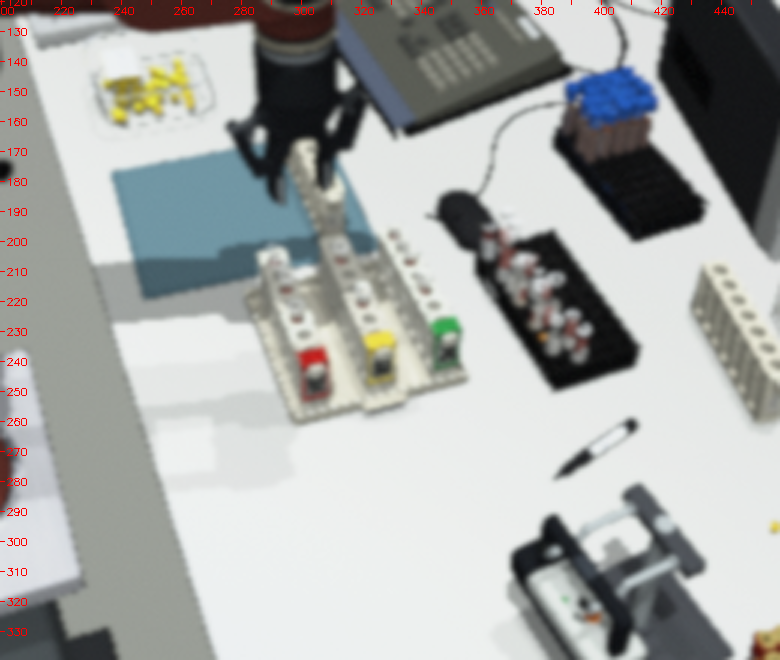

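Run:
```python
from h import *
s=cam("side");t=cam("top")
R=np.array([.5495,-.4083]);a=.097;f=np.array([-np.sin(a),np.cos(a)]);l=np.array([np.cos(a),np.sin(a)])
for nm,p,q,z in(("front R top",.071,.03,-.041),("front L top",.071,-.03,-.041),("rear L bot",-.065,-.03,-.079),("rear R bot",-.065,.03,-.079)):
    P=np.append(R+p*f+q*l,.161+z);print(nm,np.round(proj(t,P),1),np.round(proj(s,P),1))
o=ctrl.get_obs();print(o["dq"].round(3),o["t"])
print(ctrl.finish_job())
```

```text
front R top [427.2 192.7] [387.5 292.9]
front L top [429.3 206.6] [368.5 301. ]
rear L bot [458.4 205.2] [394.9 351.1]
rear R bot [456.1 191.7] [414.6 341.6]
[ 0.003  0.003  0.004  0.002 -0.001  0.002] 61.05
the job is handed in; nothing more can be done
None
```

The job is handed in at about 61 s on the robot's clock, with every step carried out. The reader gives no reading back, so I could not confirm the three label reads directly.

**Carriers:** All three were present. Green, yellow and red now stand in the tray at about x = +75, +3 and -72 mm, with their labels towards the lug. The empty carrier stands on the mat. I gripped them at 25 N. The last pictures show all four upright, and the tub, mouse and marker did not visibly move.

**Reading:** I held the reader about 10 cm in front of red, then yellow, then green. Each was held for over a second at the nominal position, and again 6 mm to either side as a margin against aiming error. My pixel estimates of the reader's tilt scattered by about ±0.06 rad. It did not shift when it settled on the hooks and was released, which suggests it was level in the hand.

**Reader on the stand:** The bar met the hooks at z ≈ 0.160 m, where 0.161 m was expected. The wrist force changed from -2 to +4 N as it seated. After release and retreat the reader hangs with the bar behind both hook tips. Its corners lie within about 3 pixels of the level prediction. The arm was clear and still when I handed in.

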